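# Isolate the soak tank and load its hook-on baskets

## Task

Make the parts soak tank safe and load it: first swing the isolator's handle clockwise to off and leave it so that the padlock hole in its tail is lined up with the hole in the fixed lug, ready for a lock. Only then lift every basket up off the drip stand and hook its bent lip over the rim of the tank, so that each one hangs upright inside the tank, clear of its floor. There may be three or four baskets; leave the hammer, the can and the clamp block where they are.

Things in the scene. Friction and masses are not known exactly. Their poses are not given: they have to be found in the camera images.
- handle (a joint): isolator handle on the grey box, turning about the vertical axis through point pivot. 0 = on; the value grows clockwise seen from above; pi/2 (1.571) = off, where the two padlock holes are exactly in line; it can be pushed past off to a stop at 1.92. Starts between 0 and 0.35. It has about 0.2 N m of friction, no spring or click: it stays where it is left
- handle_grip (a point): middle of the graspable height of the handle's upright round black grip: diameter 22 mm, its top 20 mm above this point, the flat steel handle arm 22 mm below this point. It is 85 mm from the pivot axis, at z about 181 mm. Being round it may turn in the fingers
- pivot (a point): point on the handle's vertical turning axis, near the top of the isolator box (a fixed grey box 130 x 130 x 140 mm; its x axis points from the pivot to the fixed lug). At off the grip is on the side of the pivot opposite to the lug; at on (joint 0) the grip points along the box's -y axis
- handle_hole (a point): centre of the 12 mm padlock hole at the end of the handle's flat steel tail, 58 mm from the pivot axis, opposite to the grip; upper face of the tail, z about 155 mm
- fixed_hole (a point): centre of the 12 mm padlock hole in the steel lug fixed to the isolator box, 58 mm from the pivot axis along the box's x axis; upper face of the lug, z about 147 mm; the handle's tail passes over it
- tank: open steel soak tank fixed to the bench, outer size 200 (its x) x 280 (its y) x 140 mm high, walls and floor 5 mm thick, inside empty. Origin at the centre of its underside, on the bench. Its near rim is the -x wall.
- stand: fixed drip stand with four upturned flat hooks (tongues 30 mm wide (y), 5 mm thick (x), tops 120 mm above the bench) at y = -97.5, -32.5, 32.5 and 97.5 mm, x = 0. Origin on the bench below the middle of the row. Baskets hang on the +x side of the tongues, lips over the tongues; the rail and its feet are on the -x side, below 70 mm
- basket0_mid (a point): hook-on aluminium basket, 0.25 kg, 162 mm tall, 48 wide (y), floor 54 deep (x), all alike. Point on its central stem, 81 mm above its underside, at the centre of mass in x and y. Stem: flat upright bar 10 mm thick (x), 24 wide (y), free to grasp 29 to 69 mm above this point; over it a black head 24 x 30 x 12 mm, top 81 mm above the point. Also stands on its flat base. None if absent or held
- basket0_lip (a point): middle of the underside of that basket's bent lip (rests on the rim or hook): 36 mm to the -x side of the stem's middle, 24 mm above the mid point. The lip's slot is 14 mm wide (x) and 18 mm deep; sheet 4 mm, 48 mm wide: back plate on the basket's side of the slot, free flange on the other. None if absent or held
- basket1_mid (a point): hook-on aluminium basket, 0.25 kg, 162 mm tall, 48 wide (y), floor 54 deep (x), all alike. Point on its central stem, 81 mm above its underside, at the centre of mass in x and y. Stem: flat upright bar 10 mm thick (x), 24 wide (y), free to grasp 29 to 69 mm above this point; over it a black head 24 x 30 x 12 mm, top 81 mm above the point. Also stands on its flat base. None if absent or held
- basket1_lip (a point): middle of the underside of that basket's bent lip (rests on the rim or hook): 36 mm to the -x side of the stem's middle, 24 mm above the mid point. The lip's slot is 14 mm wide (x) and 18 mm deep; sheet 4 mm, 48 mm wide: back plate on the basket's side of the slot, free flange on the other. None if absent or held
- basket2_mid (a point): hook-on aluminium basket, 0.25 kg, 162 mm tall, 48 wide (y), floor 54 deep (x), all alike. Point on its central stem, 81 mm above its underside, at the centre of mass in x and y. Stem: flat upright bar 10 mm thick (x), 24 wide (y), free to grasp 29 to 69 mm above this point; over it a black head 24 x 30 x 12 mm, top 81 mm above the point. Also stands on its flat base. None if absent or held
- basket2_lip (a point): middle of the underside of that basket's bent lip (rests on the rim or hook): 36 mm to the -x side of the stem's middle, 24 mm above the mid point. The lip's slot is 14 mm wide (x) and 18 mm deep; sheet 4 mm, 48 mm wide: back plate on the basket's side of the slot, free flange on the other. None if absent or held
- basket3_mid (a point): hook-on aluminium basket, 0.25 kg, 162 mm tall, 48 wide (y), floor 54 deep (x), all alike. Point on its central stem, 81 mm above its underside, at the centre of mass in x and y. Stem: flat upright bar 10 mm thick (x), 24 wide (y), free to grasp 29 to 69 mm above this point; over it a black head 24 x 30 x 12 mm, top 81 mm above the point. Also stands on its flat base. None if absent or held
- basket3_lip (a point): middle of the underside of that basket's bent lip (rests on the rim or hook): 36 mm to the -x side of the stem's middle, 24 mm above the mid point. The lip's slot is 14 mm wide (x) and 18 mm deep; sheet 4 mm, 48 mm wide: back plate on the basket's side of the slot, free flange on the other. None if absent or held
- hammer: loose hammer lying on the bench, a bystander; origin under its middle
- can: loose closed grey can, 60 mm across, 150 mm tall, a bystander; origin under its centre
- clampblock: loose dark steel block 60 x 90 x 30 mm with a short stud, a bystander; origin under its centre
Mind the look-alikes: they are no part of the job. Leave any blue look-alike of the part that bears basket2_mid alone. What is shaped like the part that bears handle but orange is not meant.

How it is judged:
By the outcome, as a careful person would: the job done as asked, in the order asked, and still so for the second after the job is handed in, with the robot touching nothing.
Of basket0, basket1, basket2, basket3 only 3 to 4 are there at a start; the rules pass over those that are not, and their reading is None.
At some moment in a run one of basket0, basket1, basket2, basket3 may be knocked a few centimetres aside while the robot is not near it.
Once in a run the grip may slacken for a moment while it holds something.
It also fails if it takes over 208 s, if anything falls off the work surface, if the arm or the gripper's body presses on something with over 40 N, if the wrist force passes 120 N, or if a joint passes its speed limit or range.

## Robot

A 6-joint arm with a two-finger parallel gripper is mounted at the origin on the work surface. World frame = base frame: x ahead of the robot, y to its left, z up, the work surface at z = 0. Lengths are in m, angles in rad, forces in N, time in s.
With the tool pointing down it reaches from about 0.325 to 0.85 m from the base axis. Payload 4.4 kg.
Tool frame: the origin (TCP) lies on the centre line of the jaws, within the pads' length; the fingertips stand 8 mm ahead of it and the grasp point (between the pads) lies 11 mm behind it; z points along the fingers, y is the line along which they close (so a half turn about z gives the same grasp; the last joint's range is limited). The gripper opens to 94 mm and grips with 3 to 60 N. Pads are 16 mm wide; open, the fingers measure 119 mm over their backs; the gripper's body (75 mm by 177 mm) begins 78 mm behind the grasp point.
Start: joints at [1.155, 0.207, 1.542, -0, 1.393, -0.15], TCP at [0.15, 0.555, 0.213] pointing down, gripper open.
Joint ranges: [-2.73, 2.73], [-0.86, 2.22], [0.23, 2.46], [-1.11, 4.25], [0.08, 2.63], [-2.82, 2.82]. Speed limits (rad/s): [2.79, 2.79, 3.14, 3.14, 3.14, 3.14].

## Interface

Orientations are given as a unit quaternion [w, x, y, z].
In Python, from bench import * gives the robot as it stands.
- The arm moves only by the tool play_rows, never from a script. Its argument "increments" is a list of rows, each an object with "fingers": the opening in per cent of the stroke, from 0 (shut) to 100 (fully open); "translation": the shift along the tool's x, y, z in m, a list of three; "rot": the turn, a rotation vector about the tool's x, y, z in degrees, a list of three. In form: [{"fingers": fingers, "translation": [x, y, z], "rot": [wx, wy, wz]}, ...]. A call has 1 to 8 rows; each row shifts and turns the commanded pose from where the row before left it, along the tool's axes as they then stand; what a row does not reach is not made up. A row lasts 1/10 s, in which the tool goes at most 50 mm and 8.59 degrees, less where a joint would pass 70% of its speed; a pose out of reach is approached as far as the arm can. A call with a gripper value outside its range is refused whole. The fingers move at their own pace and stop on an object; "grip_force" is the grip in N (left out, the last holds). Time passes only in rows, so rows that do not move let the fingers close. It gives the time, the measured TCP pose, the force, the opening and the grip force at its end, in the units of the state.
- state(): the state, without advancing time (a new reading comes with each control period).
- camera(name): name is "scene" or "top" or "wrist"; returns a dict with "img" (384x512x3 uint8, red, green, blue), "camera_matrix" (3x3 intrinsics, pixels), "rvec" (rotation vector, rad) and "tvec" (3), from world to camera coordinates, as OpenCV has them; the wrist camera has in their place "mount" (4x4, takes a point from camera to tool coordinates, whose origin is the TCP and whose axes are the flange's). Camera axes: x right, y down, z forward; pixel columns grow to the right and rows downward; lengths in m; the calibration is good to about 2 mm. A picture is of the moment at which its call begins: read the wrist's pose just before it. There is no depth.
- sign_off(): hands the job in; it is judged then, once.
The state is a dict: "time": time; "qpos": joint angles; "dq": joint speeds; "joint_efforts": joint torques, N m; "tcp_pos": TCP position; "tool_rot": TCP orientation; "ft_force": force on the tool from outside, world axes, zero at the start; "ft_torque": the same for the moment, N m; "width": finger opening in m; "grasp_force": force on a finger pad.
Only numpy, scipy, OpenCV 4.12 (cv2) and the standard library are available. Lean on these libraries where they do the work, as an engineer would, in place of code of your own. Each camera call takes 0.05 s, during which the arm holds its last target. There are 200 camera calls.

## Working session

There is one attempt and no reset: what is moved stays moved. The work goes in short steps, Python scripts to look and compute and a tool call to move; the robot and the scene stay as the last step left them, time stands still between calls to the robot, and variables do not carry over. Pictures are saved under pics/ and viewed, at most 14 in all, crops included, and the job is handed in when it is done.

Besides the shell and the picture viewer there is one more tool, called after "Emit:" as name(argument=value, ...) on one line, values as JSON. play_rows: Moves the arm, as the interface text tells. Its arguments: {"type":"object","properties":{"increments":{"type":"array"},"grip_force":{"type":"number"}},"required":["increments"]}

```bash
mkdir -p pics
cat > h.py <<'E'
from bench import *
import numpy as np, cv2
def snap(n,f):
    s=state(); c=camera(n); cv2.imwrite(f'pics/{f}.png',c['img'][:,:,::-1]); np.savez(f'pics/{f}.npz',**{k:v for k,v in c.items()},p=s['tcp_pos'],q=s['tool_rot']); return c
E
python3 - <<'E'
from h import *
for n in('scene','top'): c=snap(n,n+'0')
s=state(); print(s)
a=cv2.imread('pics/scene0.png');b=cv2.imread('pics/top0.png')
E
```

```text
{'time': 0.1, 'qpos': array([ 1.15546484e+00,  2.07352415e-01,  1.54275558e+00,  1.43576171e-05,
        1.39347589e+00, -1.50496230e-01]), 'dq': array([-0.00091916, -0.00240152, -0.00370194, -0.00034774, -0.00012564,
        0.0002393 ]), 'joint_efforts': array([-1.40060849e-03, -3.71862137e+01, -2.82293630e+01,  6.98773982e-02,
        3.10967665e-02, -5.96977793e-05]), 'tcp_pos': array([0.15023282, 0.55432187, 0.21242321]), 'tool_rot': array([-2.84715106e-04,  1.32032184e-01,  9.91244930e-01, -9.54063995e-04]), 'ft_force': array([ 0.48297643, -0.16081194,  1.18640945]), 'ft_torque': array([-0.02674932,  0.05646264,  0.0105226 ]), 'grasp_force': 0.0, 'width': 0.09382699711138144}
```

View pics/scene0.png

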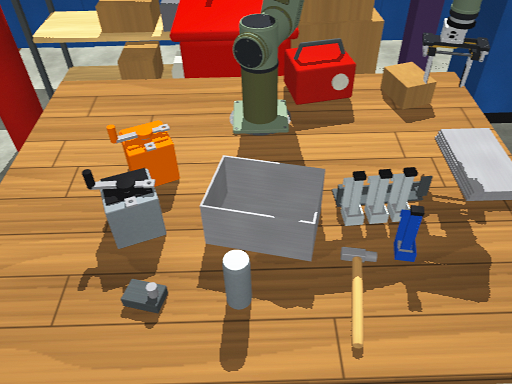

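View pics/top0.png

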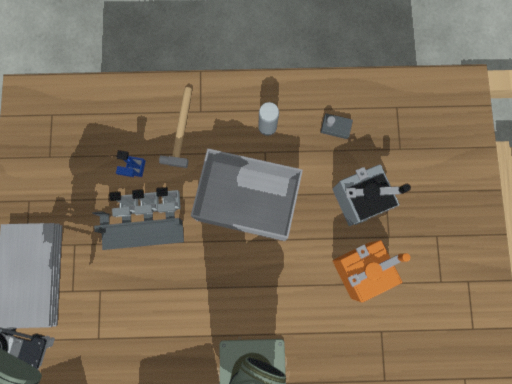

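The scene view shows the grey isolator left (grip at about 88,180), the orange twin behind it, the tank in the middle, three baskets on the stand (heads 358, 381 and 410, about 175) and a blue look-alike in front. In the top view the grey isolator is at about (369,193) with its grip at (405,188). Tank corners are (210,151), (301,168), (288,239), (193,220), and basket heads are (115,196), (138,194), (162,191).

```bash
cat >> h.py <<'E'
from scipy.spatial.transform import Rotation as R
def cam(f):
    d=np.load(f'pics/{f}.npz'); K=d['camera_matrix']
    if 'rvec' in d: 
        M=cv2.Rodrigues(d['rvec'])[0]; return K,M.T,-M.T@d['tvec'].ravel()
    q=d['q']; T=R.from_quat([q[1],q[2],q[3],q[0]]).as_matrix(); m=d['mount']
    return K,T@m[:3,:3],T@m[:3,3]+d['p']
def ray(f,uv):
    K,A,o=cam(f); v=A@np.linalg.inv(K)@[uv[0],uv[1],1]; return o,v/np.linalg.norm(v)
def onz(f,uv,z):
    o,v=ray(f,uv); return o+v*(z-o[2])/v[2]
def tri(*ps):
    S=0;b=0
    for f,uv in ps:
        o,v=ray(f,uv); P=np.eye(3)-np.outer(v,v); S=S+P; b=b+P@o
    x=np.linalg.solve(S,b); r=[np.linalg.norm((np.eye(3)-np.outer(v,v))@(x-o)) for o,v in[ray(*p) for p in ps]]
    return x.round(4),np.round(r,4)
def proj(f,X):
    K,A,o=cam(f); p=K@(A.T@(np.array(X)-o)); return (p[:2]/p[2]).round(1)
E
python3 - <<'E'
from h import *
for f in('scene0','top0'): print(f,cam(f)[2].round(3),cam(f)[0][0,0])
print(np.load('pics/scene0.npz').files)
print(camera('wrist')['mount'].round(3), camera('wrist')['camera_matrix'])
print('grip',onz('top0',(405,188),.201),tri(('top0',(405,188)),('scene0',(87,173))))
print('lug',onz('top0',(377,173),.147),'tailend',onz('top0',(355,193),.155))
for c in((210,151),(301,168),(288,239),(193,220)): print('tank',onz('top0',c,.14).round(3))
for c,d in(((115,196),(410,172)),((138,194),(381,173)),((162,191),(358,175))): print('head',onz('top0',c,.177).round(3),tri(('top0',c),('scene0',d)))
a=cv2.imread('pics/top0.png'); b=cv2.imread('pics/scene0.png')
x=cv2.resize(a[150:260,90:190],None,fx=5,fy=5,interpolation=2); y=cv2.resize(b[150:260,320:440],None,fx=5,fy=5,interpolation=2)[:550]
y=cv2.resize(y,(300,275)); x=cv2.resize(x,(500,550))
z=np.zeros((550,800,3),np.uint8); z[:,:500]=x; z[:275,500:]=y; z[275:,500:]=cv2.resize(a[140:250,320:430],(300,275)); cv2.imwrite('pics/c1.png',z)
E
```

```text
scene0 [ 1.347 -0.012  0.911] 448.81555711318543
top0 [ 0.311 -0.012  1.402] 451.34549012630674
['img', 'camera_matrix', 'rvec', 'tvec', 'p', 'q']
[[-0.    -0.957 -0.289  0.084]
 [ 1.    -0.     0.001 -0.   ]
 [-0.001 -0.289  0.957 -0.172]
 [ 0.     0.     0.     1.   ]] [[294.21270216   0.         256.16919917]
 [  0.         294.21270216 189.50945238]
 [  0.           0.           1.        ]]
grip [ 0.50929979 -0.42521007  0.201     ] (array([ 0.5109, -0.4289,  0.1927]), array([0.0008, 0.0008]))
lug [ 0.56326098 -0.36766846  0.147     ] tailend [ 0.50600136 -0.29973988  0.155     ]
tank [0.64  0.107 0.14 ]
tank [ 0.584 -0.153  0.14 ]
tank [ 0.383 -0.109  0.14 ]
tank [0.443 0.156 0.14 ]
head [0.51  0.365 0.177] (array([0.5111, 0.3673, 0.1695]), array([0.0004, 0.0004]))
head [0.514 0.302 0.177] (array([0.514 , 0.2985, 0.172 ]), array([0.0043, 0.0043]))
head [0.521 0.236 0.177] (array([0.5212, 0.2359, 0.1731]), array([0.0007, 0.0007]))
```

View pics/c1.png

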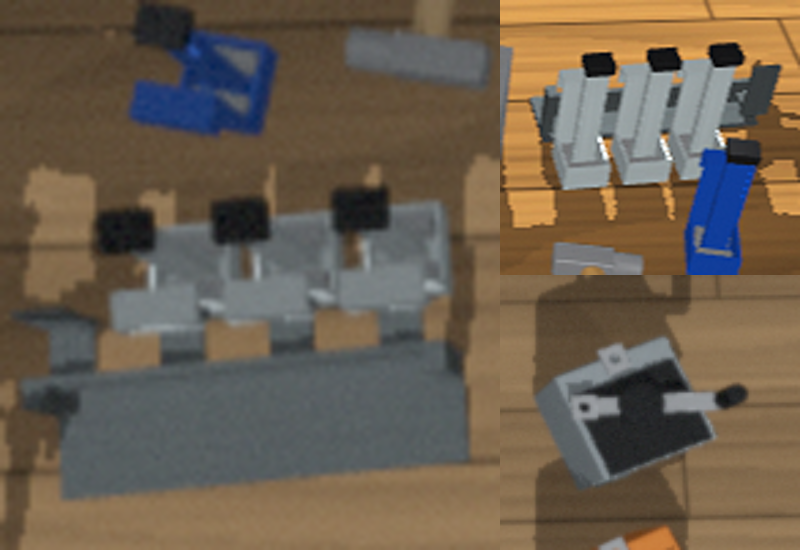

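Emit:
play_rows(increments=[{"fingers": 100, "translation": [0, 0, -0.045], "rot": [0, 0, -7.6]}, {"fingers": 100, "translation": [0, 0, -0.045], "rot": [0, 0, -7.6]}, {"fingers": 100, "translation": [-0.035, -0.03, 0], "rot": [0, 0, 0]}, {"fingers": 100, "translation": [-0.035, -0.03, 0], "rot": [0, 0, 0]}, {"fingers": 100, "translation": [-0.035, -0.03, 0], "rot": [0, 0, 0]}, {"fingers": 100, "translation": [-0.035, -0.03, 0], "rot": [0, 0, 0]}, {"fingers": 100, "translation": [-0.035, -0.03, 0], "rot": [0, 0, 0]}, {"fingers": 100, "translation": [-0.035, -0.03, 0], "rot": [0, 0, 0]}])

```text
time: 1.0
tcp_pos: [0.3616, 0.3736, 0.3034]
tool_rot: [0.0, -0.0, 1.0, 0.0]
ft_force: [0.0, 0.6, -0.1]
width: 0.0938
grasp_force: 0.0
```

Emit:
play_rows(increments=[{"fingers": 100, "translation": [-0.035, -0.03, 0], "rot": [0, 0, 0]}, {"fingers": 100, "translation": [-0.035, -0.03, 0], "rot": [0, 0, 0]}, {"fingers": 100, "translation": [-0.035, -0.03, 0], "rot": [0, 0, 0]}, {"fingers": 100, "translation": [0, 0, 0], "rot": [0, 0, 0]}, {"fingers": 100, "translation": [0, 0, 0], "rot": [0, 0, 0]}])

```text
time: 1.5
tcp_pos: [0.4659, 0.2844, 0.303]
tool_rot: [-0.001, 0.001, 1.0, 0.0]
ft_force: [-0.4, 0.2, 0.5]
width: 0.0938
grasp_force: 0.0
```

Run:
```python
from h import *
snap('wrist','w1'); s=state(); print(s['tcp_pos'],s['tool_rot'],s['time'])
```

```text
[0.46516495 0.28524821 0.3031137 ] [-5.90907880e-04  8.02820676e-06  9.99999815e-01  1.43017277e-04] 1.55
```

View pics/w1.png

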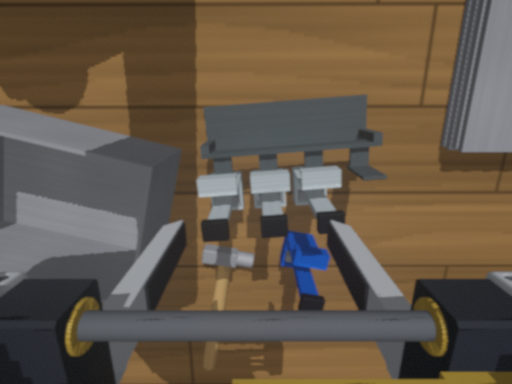

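Emit:
play_rows(increments=[{"fingers": 100, "translation": [-0.005, -0.045, 0], "rot": [0, 0, 0]}, {"fingers": 100, "translation": [-0.005, -0.045, 0], "rot": [0, 0, 0]}, {"fingers": 100, "translation": [-0.005, -0.045, 0], "rot": [0, 0, 0]}, {"fingers": 100, "translation": [-0.005, -0.045, 0], "rot": [0, 0, 0]}, {"fingers": 100, "translation": [-0.005, -0.045, 0], "rot": [0, 0, 0]}, {"fingers": 100, "translation": [-0.005, -0.045, 0], "rot": [0, 0, 0]}, {"fingers": 100, "translation": [-0.005, -0.045, 0], "rot": [0, 0, 0]}, {"fingers": 100, "translation": [-0.005, -0.045, 0], "rot": [0, 0, 0]}])

```text
time: 2.35
tcp_pos: [0.5056, -0.0745, 0.3038]
tool_rot: [0.0, -0.002, 1.0, 0.0]
ft_force: [-0.3, -0.8, -0.3]
width: 0.0941
grasp_force: 0.0
```

Emit:
play_rows(increments=[{"fingers": 100, "translation": [-0.005, -0.045, 0], "rot": [0, 0, 0]}, {"fingers": 100, "translation": [-0.005, -0.045, 0], "rot": [0, 0, 0]}, {"fingers": 100, "translation": [-0.005, -0.045, 0], "rot": [0, 0, 0]}, {"fingers": 100, "translation": [-0.005, -0.045, 0], "rot": [0, 0, 0]}, {"fingers": 100, "translation": [-0.005, -0.045, 0], "rot": [0, 0, 0]}, {"fingers": 100, "translation": [-0.005, -0.045, 0], "rot": [0, 0, 0]}, {"fingers": 100, "translation": [0, 0, 0], "rot": [0, 0, 0]}, {"fingers": 100, "translation": [0, 0, 0], "rot": [0, 0, 0]}])

```text
time: 3.15
tcp_pos: [0.5364, -0.3435, 0.3028]
tool_rot: [-0.0, -0.001, 1.0, 0.001]
ft_force: [0.1, 1.0, -0.6]
width: 0.0945
grasp_force: 0.0
```

Run:
```python
from h import *
c=snap('wrist','w2'); s=state(); print(s['tcp_pos'],s['tool_rot'],s['time'])
cv2.imwrite('pics/w2c.png',cv2.resize(c['img'][40:300,60:400,::-1],None,fx=2.3,fy=2.3,interpolation=2))
```

```text
[ 0.53646051 -0.34276567  0.30320739] [-1.77743412e-04 -1.24897828e-03  9.99998947e-01  7.17158060e-04] 3.2
```

View pics/w2c.png

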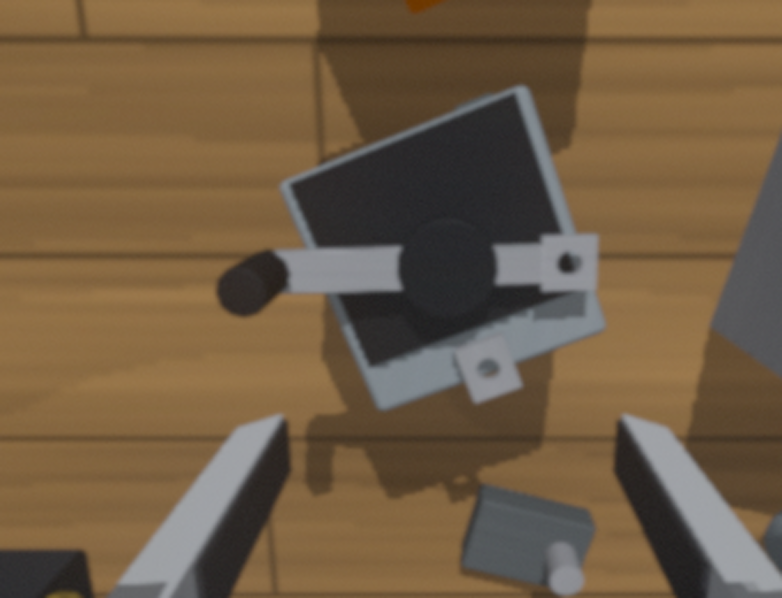

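The wrist crop shows the handle hole at (570,262), the lug hole at (488,368), the hub at (447,268) and the grip top at (243,288), all in crop pixels. The handle is near on.

Run:
```python
from h import *
f=lambda x,y:(60+x/2.3-.28,40+y/2.3-.28)
G=f(243,288);H=f(570,262);L=f(488,368)
g=onz('w2',G,.201);h=onz('w2',H,.155);l=onz('w2',L,.147)
print(g,h,l)
for n,w,t in(('grip',G,(406.2,187.6)),('hhole',H,(351.2,192.4)),('lug',L,(361.4,173.2))): print(n,tri(('w2',w),('top0',t)))
d=(h-g)[:2];D=np.linalg.norm(d); print('dist',D)
piv=g[:2]+d*85/143; print('piv',piv, 'lug dist',np.linalg.norm(l[:2]-piv))
u=(l[:2]-piv);u/=np.linalg.norm(u); print('boxyaw',np.degrees(np.arctan2(u[1],u[0])),'off grip',piv-u*.085)
a=np.degrees(np.arctan2(*(g[:2]-piv)[::-1]))
print('grip ang',a,'on ang',np.degrees(np.arctan2(u[1],u[0]))-90)
```

```text
[ 0.51050399 -0.42982082  0.201     ] [ 0.50757076 -0.28732286  0.155     ] [ 0.563617   -0.32505432  0.147     ]
grip (array([ 0.5123, -0.4326,  0.1908]), array([0.0005, 0.0005]))
hhole (array([ 0.507 , -0.2882,  0.1596]), array([0.0002, 0.0002]))
lug (array([ 0.565 , -0.3246,  0.1421]), array([0.0003, 0.0003]))
dist 0.1425281434131992
piv [ 0.50876046 -0.34511924] lug dist 0.05841095890618336
boxyaw 20.09104574664818 off grip [ 0.42893289 -0.37431784]
grip ang -88.82077161191756 on ang -69.90895425335182
```

Emit:
play_rows(increments=[{"fingers": 50, "translation": [0.013, -0.0435, 0], "rot": [0, 0, 0]}, {"fingers": 50, "translation": [0.013, -0.0435, 0], "rot": [0, 0, 0]}, {"fingers": 50, "translation": [0, 0, 0.035], "rot": [0, 0, 0]}, {"fingers": 50, "translation": [0, 0, 0.035], "rot": [0, 0, 0]}, {"fingers": 50, "translation": [0, 0, 0.03], "rot": [0, 0, 0]}, {"fingers": 50, "translation": [0, 0, 0.02], "rot": [0, 0, 0]}, {"fingers": 50, "translation": [0, 0, 0.011], "rot": [0, 0, 0]}, {"fingers": 50, "translation": [0, 0, 0], "rot": [0, 0, 0]}])

```text
time: 4.0
tcp_pos: [0.51, -0.4291, 0.1711]
tool_rot: [-0.001, -0.001, 1.0, 0.001]
ft_force: [0.6, -0.3, -0.9]
width: 0.0472
grasp_force: 0.0
```

Emit:
play_rows(increments=[{"fingers": 15, "translation": [0, 0, 0], "rot": [0, 0, 0]}, {"fingers": 15, "translation": [0, 0, 0], "rot": [0, 0, 0]}, {"fingers": 10, "translation": [0, 0, 0], "rot": [0, 0, 0]}, {"fingers": 10, "translation": [0, 0, 0], "rot": [0, 0, 0]}, {"fingers": 10, "translation": [0, 0, 0], "rot": [0, 0, 0]}], grip_force=30)

```text
time: 4.5
tcp_pos: [0.5107, -0.4308, 0.1741]
tool_rot: [0.001, -0.0, 1.0, 0.001]
ft_force: [-0.1, 5.9, 5.1]
width: 0.0214
grasp_force: 30.0
```

Run:
```python
from h import *
p=state()['tcp_pos'];print(p)
piv=np.array([.5088,-.3451]);a=np.radians(np.linspace(-88.8,-159.9,11))
P=np.c_[np.cos(a),np.sin(a)]*.085+piv;d=np.diff(P,axis=0)
for r in d: print((-r[0]*1000).round(1),(r[1]*1000).round(1))
print(P[0],P[-1])
```

```text
[ 0.51072054 -0.4307941   0.17414149]
10.5 0.4
10.4 1.7
10.1 3.0
9.7 4.2
9.1 5.4
8.3 6.5
7.5 7.5
6.5 8.3
5.4 9.1
4.2 9.7
[ 0.51058011 -0.43008136] [ 0.42897699 -0.37431107]
```

Emit:
play_rows(increments=[{"fingers": 10, "translation": [0.0105, 0.0004, 0], "rot": [0, 0, 0]}, {"fingers": 10, "translation": [0.0104, 0.0017, 0], "rot": [0, 0, 0]}, {"fingers": 10, "translation": [0.0101, 0.003, 0], "rot": [0, 0, 0]}, {"fingers": 10, "translation": [0.0097, 0.0042, 0], "rot": [0, 0, 0]}, {"fingers": 10, "translation": [0.0091, 0.0054, 0], "rot": [0, 0, 0]}, {"fingers": 10, "translation": [0.0083, 0.0065, 0], "rot": [0, 0, 0]}, {"fingers": 10, "translation": [0.0075, 0.0075, 0], "rot": [0, 0, 0]}, {"fingers": 10, "translation": [0.0065, 0.0083, 0], "rot": [0, 0, 0]}])

```text
time: 5.3
tcp_pos: [0.4352, -0.4019, 0.1741]
tool_rot: [-0.002, 0.001, 1.0, -0.007]
ft_force: [-8.9, -14.3, 0.1]
width: 0.0202
grasp_force: 30.2
```

Emit:
play_rows(increments=[{"fingers": 10, "translation": [0.0054, 0.0091, 0], "rot": [0, 0, 0]}, {"fingers": 10, "translation": [0.0042, 0.0097, 0], "rot": [0, 0, 0]}, {"fingers": 10, "translation": [0, 0, 0], "rot": [0, 0, 0]}, {"fingers": 10, "translation": [0, 0, 0], "rot": [0, 0, 0]}, {"fingers": 10, "translation": [0, 0, 0], "rot": [0, 0, 0]}])

```text
time: 5.8
tcp_pos: [0.4201, -0.3829, 0.1741]
tool_rot: [-0.008, 0.001, 1.0, -0.006]
ft_force: [-22.2, -10.7, 6.2]
width: 0.0177
grasp_force: 31.3
```

Run:
```python
from h import *
c=snap('wrist','w3'); s=state(); print(s['tcp_pos'],s['qpos'])
d=snap('top','top1')
cv2.imwrite('pics/w3c.png',np.hstack([cv2.resize(c['img'][:,100:400,::-1],(450,576)),cv2.resize(d['img'][140:260,310:430,::-1],(350,576))]))
```

```text
[ 0.42012952 -0.38289804  0.17404803] [-0.8797426   0.23007161  1.5974922  -0.02012335  1.3148707  -2.44308304]
```

View pics/w3c.png

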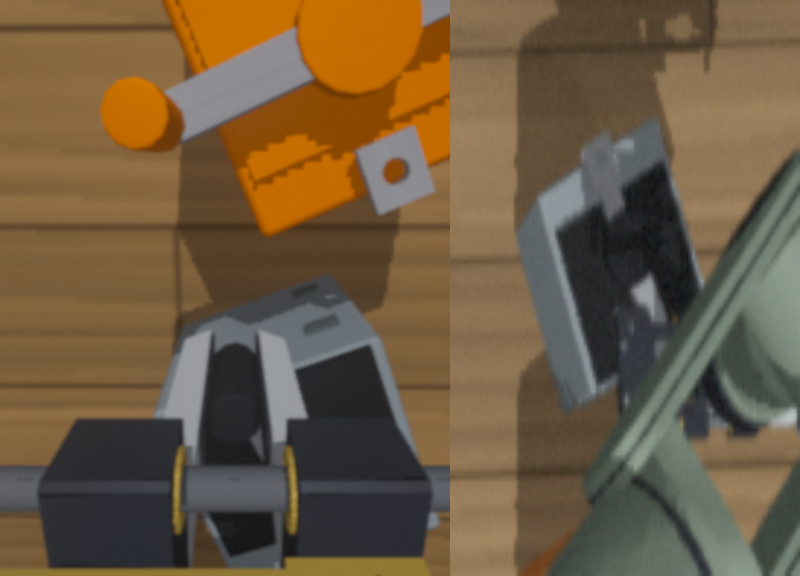

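The grip has slid towards the front of the pads and the handle is still somewhat short of off. I'll release it, rise and re-measure.

Emit:
play_rows(increments=[{"fingers": 50, "translation": [0, 0, 0], "rot": [0, 0, 0]}, {"fingers": 50, "translation": [0, 0, 0], "rot": [0, 0, 0]}, {"fingers": 50, "translation": [0, 0, -0.03], "rot": [0, 0, 0]}, {"fingers": 50, "translation": [-0.03, 0, -0.035], "rot": [0, 0, 0]}, {"fingers": 50, "translation": [-0.03, 0, -0.035], "rot": [0, 0, 0]}, {"fingers": 50, "translation": [-0.03, 0, -0.03], "rot": [0, 0, 0]}, {"fingers": 50, "translation": [0, 0, 0], "rot": [0, 0, 0]}, {"fingers": 50, "translation": [0, 0, 0], "rot": [0, 0, 0]}])

```text
time: 6.7
tcp_pos: [0.5186, -0.3763, 0.3027]
tool_rot: [0.0, -0.001, 1.0, -0.001]
ft_force: [-0.7, -0.5, -0.9]
width: 0.0469
grasp_force: 0.0
```

Run:
```python
from h import *
c=snap('wrist','w4'); s=state(); print(s['tcp_pos'],s['ft_force'])
cv2.imwrite('pics/w4c.png',cv2.resize(c['img'][40:300,100:400,::-1],None,fx=2.3,fy=2.3,interpolation=2))
```

```text
[ 0.51740509 -0.3757673   0.30106416] [ 0.0755242  -0.54893245 -0.0389027 ]
```

View pics/w4c.png

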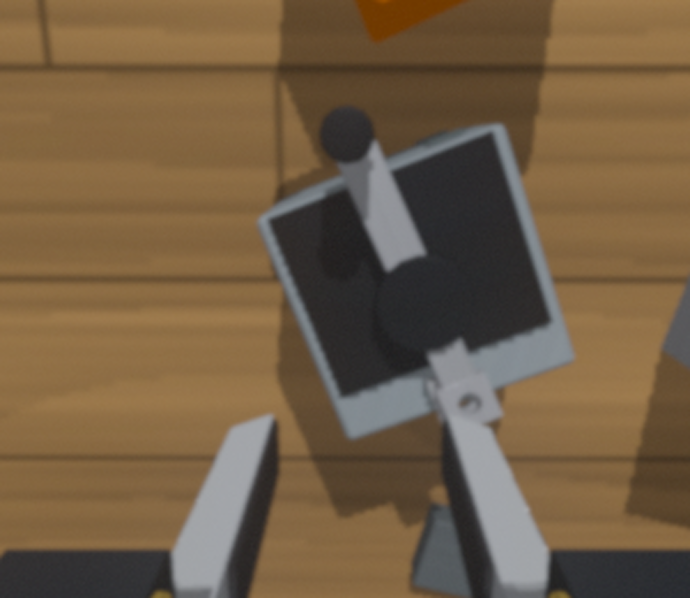

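The handle has nearly reached off: handle hole at (470,404) and grip top at (347,135) in the crop. The tail now covers the lug.

Run:
```python
from h import *
f=lambda x,y:(100+x/2.3-.28,40+y/2.3-.28)
g=onz('w4',f(347,135),.201);h=onz('w4',f(470,404),.155)
d=(g-h)[:2]; print(g,h,np.linalg.norm(d)); piv=h[:2]+d*58/143;print(piv)
print('grip ang',np.degrees(np.arctan2(d[1],d[0])))
for p in(piv,np.array([.5088,-.3451])):
  for q in (g,h): print(np.degrees(np.arctan2(*(q[:2]-p)[::-1])),np.linalg.norm(q[:2]-p))
c=np.array([.5636,-.3251]); print('lug pix',[(np.array(proj('w4',[*c,.147]))-[100,40])*2.3])
```

```text
[ 0.43248564 -0.38179732  0.201     ] [ 0.56246106 -0.32086407  0.155     ] 0.14354953978632487
[ 0.50974376 -0.34557825]
grip ang -154.88253788773042
-154.88253788773042 0.08532664952333997
25.117462112269575 0.05822289026298488
-154.3184758394422 0.08467924089549714
24.306237183769113 0.058880303971831714
lug pix [array([458.62, 399.74])]
```

Emit:
play_rows(increments=[{"fingers": 50, "translation": [0.043, -0.003, 0], "rot": [0, 0, 0]}, {"fingers": 50, "translation": [0.043, -0.003, 0], "rot": [0, 0, 0]}, {"fingers": 50, "translation": [0, 0, 0.04], "rot": [0, 0, 0]}, {"fingers": 50, "translation": [0, 0, 0.04], "rot": [0, 0, 0]}, {"fingers": 50, "translation": [0, 0, 0.03], "rot": [0, 0, 0]}, {"fingers": 50, "translation": [0, 0, 0.02], "rot": [0, 0, 0]}, {"fingers": 50, "translation": [0, 0, 0], "rot": [0, 0, 0]}, {"fingers": 50, "translation": [0, 0, 0], "rot": [0, 0, 0]}])

```text
time: 7.55
tcp_pos: [0.4308, -0.3814, 0.1712]
tool_rot: [-0.001, 0.0, 1.0, 0.001]
ft_force: [0.1, -0.2, 0.1]
width: 0.0472
grasp_force: 0.0
```

Emit:
play_rows(increments=[{"fingers": 10, "translation": [0, 0, 0], "rot": [0, 0, 0]}, {"fingers": 10, "translation": [0, 0, 0], "rot": [0, 0, 0]}, {"fingers": 10, "translation": [0, 0, 0], "rot": [0, 0, 0]}, {"fingers": 10, "translation": [0, 0, 0], "rot": [0, 0, 0]}, {"fingers": 10, "translation": [0.0017, 0.004, 0], "rot": [0, 0, 0]}, {"fingers": 10, "translation": [0.0017, 0.0043, 0], "rot": [0, 0, 0]}, {"fingers": 10, "translation": [0, 0, 0], "rot": [0, 0, 0]}, {"fingers": 10, "translation": [0, 0, 0], "rot": [0, 0, 0]}], grip_force=30)

```text
time: 8.35
tcp_pos: [0.4291, -0.3755, 0.1735]
tool_rot: [0.001, 0.0, 1.0, -0.002]
ft_force: [0.4, -5.1, 2.8]
width: 0.0211
grasp_force: 30.0
```

Emit:
play_rows(increments=[{"fingers": 50, "translation": [0, 0, 0], "rot": [0, 0, 0]}, {"fingers": 50, "translation": [0, 0, 0], "rot": [0, 0, 0]}, {"fingers": 50, "translation": [0, 0, -0.03], "rot": [0, 0, 0]}, {"fingers": 50, "translation": [0, 0, -0.04], "rot": [0, 0, 0]}, {"fingers": 50, "translation": [-0.04, 0.01, -0.03], "rot": [0, 0, 0]}, {"fingers": 90, "translation": [-0.04, 0.01, -0.03], "rot": [0, 0, 0]}, {"fingers": 90, "translation": [-0.03, 0.01, 0], "rot": [0, 0, 0]}, {"fingers": 90, "translation": [0, 0, 0], "rot": [0, 0, 0]}])

```text
time: 9.15
tcp_pos: [0.5405, -0.3416, 0.3014]
tool_rot: [0.001, -0.003, 1.0, 0.001]
ft_force: [0.1, 0.2, -1.4]
width: 0.0676
grasp_force: 0.0
```

Run:
```python
from h import *
c=snap('wrist','w5'); s=state(); print(s['tcp_pos'],s['ft_force'])
cv2.imwrite('pics/w5c.png',cv2.resize(c['img'][40:300,60:400,::-1],None,fx=2.3,fy=2.3,interpolation=2))
```

```text
[ 0.53831924 -0.34223045  0.30022074] [-0.84237823 -0.8186581  -0.23040595]
```

View pics/w5c.png

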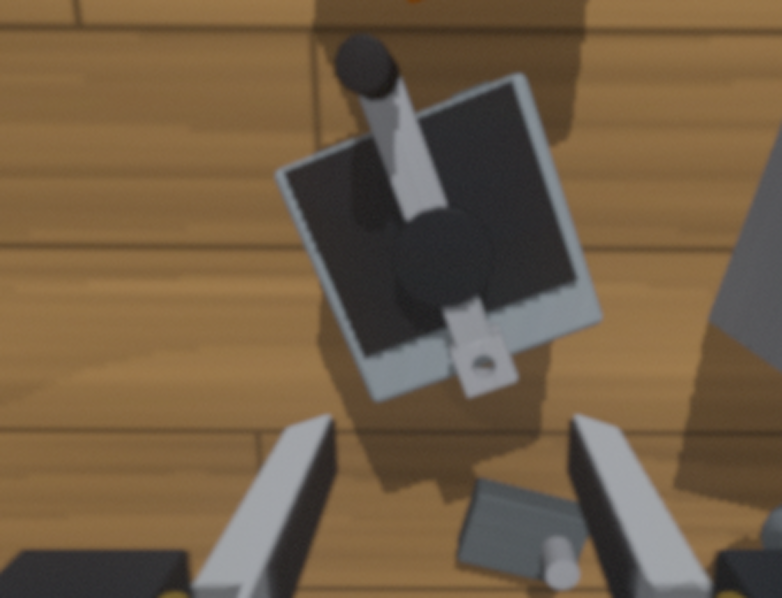

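The handle now looks in line: hole at (484,364), grip top at (366,63), and the lug is hidden squarely beneath the tail.

Run:
```python
from h import *
f=lambda x,y:(60+x/2.3-.28,40+y/2.3-.28)
g=onz('w5',f(366,63),.201);h=onz('w5',f(484,364),.155)
d=(g-h)[:2]; print(g,h,np.linalg.norm(d),'grip ang',np.degrees(np.arctan2(d[1],d[0])))
# box top edges: corners (275,172),(520,74),(602,320),(375,402) and at w2: (280,185),(522,88),(605,327),(382,410)
for n,C in(('w5',[(275,172),(520,74),(602,320),(375,402)]),('w2',[(280,185),(522,88),(605,327),(382,410)])):
  P=[onz(n,f(*c),.14)[:2] for c in C]
  ax=lambda v:np.degrees(np.arctan2(v[1],v[0])).round(1)
  print(n,ax(P[3]-P[0]),ax(P[2]-P[1]),ax(P[1]-P[0])-90,ax(P[2]-P[3])-90,np.mean(P,axis=0))
print(proj('w5',[.5636,-.3251,.147]),f(484,364))
```

```text
[ 0.42896218 -0.37444021  0.201     ] [ 0.56270409 -0.3256414   0.155     ] 0.1423665006540521 grip ang -159.95434258496815
w5 20.7 21.5 21.0 21.200000000000003 [ 0.50792632 -0.34616682]
w2 21.4 21.9 20.900000000000006 21.599999999999994 [ 0.50876033 -0.34582678]
[270.3 196.5] (270.15478260869565, 197.9808695652174)
```

Emit:
play_rows(increments=[{"fingers": 50, "translation": [0.0125, 0.045, 0], "rot": [0, 0, 0]}, {"fingers": 50, "translation": [0.0125, 0.045, 0], "rot": [0, 0, 0]}, {"fingers": 50, "translation": [0.0125, 0.045, 0], "rot": [0, 0, 0]}, {"fingers": 50, "translation": [0.0125, 0.045, 0], "rot": [0, 0, 0]}, {"fingers": 50, "translation": [0.0125, 0.045, 0], "rot": [0, 0, 0]}, {"fingers": 50, "translation": [0.0125, 0.045, 0], "rot": [0, 0, 0]}, {"fingers": 50, "translation": [0.0125, 0.045, 0], "rot": [0, 0, 0]}, {"fingers": 50, "translation": [0.0125, 0.045, 0], "rot": [0, 0, 0]}])

```text
time: 10.0
tcp_pos: [0.4345, 0.0171, 0.2999]
tool_rot: [-0.002, 0.0, 1.0, 0.0]
ft_force: [0.8, -0.1, 0.1]
width: 0.0471
grasp_force: 0.0
```

Emit:
play_rows(increments=[{"fingers": 50, "translation": [0, 0, 0], "rot": [0, 0, 0]}, {"fingers": 50, "translation": [0, 0, 0], "rot": [0, 0, 0]}])

```text
time: 10.2
tcp_pos: [0.4357, 0.0161, 0.3004]
tool_rot: [-0.001, -0.001, 1.0, -0.0]
ft_force: [-0.6, 0.3, 0.3]
width: 0.0469
grasp_force: 0.0
```

Run:
```python
from h import *
c=snap('wrist','w6'); s=state(); print(s['tcp_pos'],s['qpos'])
cv2.imwrite('pics/w6c.png',cv2.resize(c['img'][:260,:,::-1],(800,406),interpolation=2))
a=cv2.imread('pics/w1.png')
for nm,im in(('w1',a),):
  m=cv2.inRange(im,(0,0,0),(45,45,45)); m[250:]=0
  n,_,st,ce=cv2.connectedComponentsWithStats(m)
  print([(st[i].tolist(),ce[i].round(1)) for i in range(1,n) if st[i][4]>100])
  m=cv2.inRange(im,(150,150,150),(255,255,255)); m[220:]=0; m[:,:190]=0; m[:,350:]=0
  n,_,st,ce=cv2.connectedComponentsWithStats(m)
  print([(st[i].tolist(),ce[i].round(1)) for i in range(1,n) if st[i][4]>60])
```

```text
[0.43628371 0.01524593 0.30054286] [-1.63270402e-01 -1.55289091e-01  1.73359184e+00 -7.20910144e-04
  1.56479748e+00 -1.73451095e+00]
[([318, 216, 27, 34, 340], array([329.6, 234.6])), ([262, 220, 25, 17, 292], array([273.9, 228.7])), ([203, 223, 25, 17, 285], array([214.6, 231.8])), ([169, 226, 16, 24, 210], array([178.8, 240.7]))]
[([302, 169, 39, 21, 688], array([320.8, 178.9])), ([251, 173, 39, 20, 675], array([269.9, 182.3])), ([198, 177, 39, 20, 683], array([216.7, 186.4])), ([272, 196, 14, 16, 70], array([277.5, 205.6])), ([313, 199, 17, 11, 99], array([321.1, 203.7])), ([211, 206, 17, 11, 102], array([219.3, 211. ]))]
```

View pics/w6c.png

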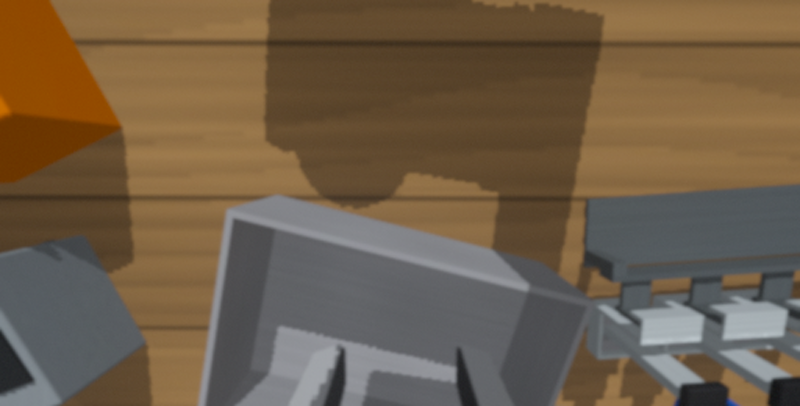

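The wrist view over the tank shows the near-rim outer corners at about (229,211) and (592,300) in the 800-wide crop.

Run:
```python
from h import *
s=1.5625
A=onz('w6',(229/s-.2,211/s-.2),.14);B=onz('w6',(592/s-.2,300/s-.2),.14)
d=(B-A)[:2];print('rim',A,B,np.linalg.norm(d),'yaw',np.degrees(np.arctan2(-d[0],d[1])))
print([onz('w1',p,.124).round(4)[:2] for p in((320.8,178.9),(269.9,182.3),(216.7,186.4))])
print('head',[onz('w1',p,.177).round(4)[:2] for p in((331,221),(273.9,227),(214.6,230))])
# subpixel rim line: brightness profile across the rim in w6
g=cv2.cvtColor(cv2.imread('pics/w6.png'),cv2.COLOR_BGR2GRAY).astype(float)
for u in(180,220,260,300): 
  v=int(211/s+(u-229/s)*(300-211)/(592-229)); print(u,v,g[v-8:v+8,u].astype(int))
```

```text
rim [ 0.38806058 -0.10718875  0.14      ] [0.45416913 0.16074052 0.14      ] 0.27596454865741943 yaw -13.860247919254595
[array([0.474 , 0.3638]), array([0.4782, 0.3011]), array([0.4833, 0.235 ])]
head [array([0.5077, 0.3658]), array([0.5146, 0.3035]), array([0.5181, 0.2381])]
180 143 [132 133 132 131 132 132 134 139 145 146 146 139 122 105  99  97]
220 153 [136 136 137 136 136 137 138 141 146 150 149 141 124 106 100 100]
260 162 [132 133 132 133 133 134 135 137 139 145 148 148 140 125 109 101]
300 172 [131 130 131 131 132 133 133 136 140 146 149 149 144 128 109 102]
```

Run:
```python
from h import *
s=1.5625
g=cv2.GaussianBlur(cv2.cvtColor(cv2.imread('pics/w6.png'),cv2.COLOR_BGR2GRAY).astype(np.float32),(5,1),1)
P=[]
for u in range(175,320):
  v0=int(211/s+(u-229/s)*(300-211)/(592-229)); c=g[v0-4:v0+9,u]; k=np.argmin(np.diff(c)); d=-np.diff(c)[max(k-2,0):k+3]; P.append((u,v0-4+ (np.arange(max(k-2,0),max(k-2,0)+len(d))*d).sum()/d.sum()+.5))
P=np.array(P);k=np.polyfit(P[:,0],P[:,1],1);r=P[:,1]-np.polyval(k,P[:,0]);m=abs(r)<1.5;k=np.polyfit(P[m,0],P[m,1],1);print(k,m.sum(),r[m].std())
W=[onz('w6',(u,np.polyval(k,u)),.14)[:2] for u in(175,318)]
d=W[1]-W[0];print('inner edge',W,np.degrees(np.arctan2(-d[0],d[1])))
# top view: outer near edge
t=cv2.cvtColor(cv2.imread('pics/top0.png'),cv2.COLOR_BGR2GRAY).astype(float)
for u in(205,225,245,265,280):
  v=int(220+(u-193)*19/95); print(u,v,t[v-7:v+7,u].astype(int))
```

```text
[  0.25143651 101.66799025] 145 0.03931367052615222
inner edge [array([ 0.40009913, -0.07609554]), array([0.44184652, 0.08814609])] -14.261577163791179
205 222 [104 103 103 103  95  79  84  80  78  76  77  73  73  76]
225 226 [105 105 109 105 101  86  83  81  78  77  78  77  77  75]
245 230 [104 110 106 124 150 148 139 136 134 118 110 109 111 116]
265 234 [103 106 105 111 140 152 142 138 134 101  82  77  65  57]
280 237 [107 103 104 103 121 149 147 136 134 133 112 118 122 124]
```

Run:
```python
from h import *
W=np.array([onz('top0',p,.14)[:2] for p in((205,219.5),(225,223.6),(245,226.5),(265,230.6),(280,234.4))])
k=np.polyfit(W[:,1],W[:,0],1);print(W.round(4),np.degrees(np.arctan(k[0])),np.polyval(k,[-.0761,0,.0881]))
print(tri(('top0',(301,168)),('scene0',(314,258))))
for c in('top0','w6'):
  K,A,o=cam(c);print(A.round(3),o)
for n,p in(('A',[.4,-.1,.14]),('B',[.454,.161,.14])): print(proj('scene0',p),proj('top0',p))
```

```text
[[ 0.4431  0.122 ]
 [ 0.4303  0.0662]
 [ 0.4208  0.0104]
 [ 0.4081 -0.0452]
 [ 0.3965 -0.0867]] 12.275639078893088 [0.40029517 0.41685377 0.43602344]
(array([ 0.6383, -0.022 ,  0.0535]), array([0.1449, 0.1449]))
[[-0.024 -0.985  0.171]
 [-1.     0.023 -0.007]
 [ 0.003 -0.171 -0.985]] [ 0.31107644 -0.0122502   1.40202231]
[[-0.002  0.958  0.287]
 [ 1.     0.002  0.001]
 [ 0.     0.287 -0.958]] [0.35178772 0.01551732 0.47271588]
[225.1 157.7] [284.7 233. ]
[323.6 168.2] [191.1 216. ]
```

Emit:
play_rows(increments=[{"fingers": 50, "translation": [-0.0166, 0.0444, 0], "rot": [0, 0, 0]}, {"fingers": 50, "translation": [-0.0166, 0.0444, 0], "rot": [0, 0, 0]}, {"fingers": 50, "translation": [-0.0166, 0.0444, 0], "rot": [0, 0, 0]}, {"fingers": 50, "translation": [-0.0166, 0.0444, 0], "rot": [0, 0, 0]}, {"fingers": 50, "translation": [-0.0166, 0.0444, 0], "rot": [0, 0, 0]}, {"fingers": 50, "translation": [0, 0, 0], "rot": [0, 0, -4.3]}, {"fingers": 50, "translation": [0, 0, 0], "rot": [0, 0, 0]}, {"fingers": 50, "translation": [0, 0, 0], "rot": [0, 0, 0]}])

```text
time: 11.05
tcp_pos: [0.5205, 0.236, 0.3005]
tool_rot: [-0.001, -0.036, 0.999, -0.0]
ft_force: [-0.3, -0.7, -0.2]
width: 0.0471
grasp_force: 0.0
```

```bash
cat >> h.py <<'E'
def look(f):
    c=snap('wrist',f); s=state(); print(s['tcp_pos'].round(4),np.round(s['tool_rot'],4),s['time'])
    im=c['img']; m=(im.max(2)<45).astype(np.uint8); m[260:]=0
    n,_,st,ce=cv2.connectedComponentsWithStats(m)
    for i in range(1,n):
        if st[i][4]>100: print('dark',st[i].tolist(),ce[i].round(1),onz(f,ce[i],.177).round(4)[:2])
    m=((im.min(2)>150)*255).astype(np.uint8); m[260:]=0
    n,_,st,ce=cv2.connectedComponentsWithStats(m)
    for i in range(1,n):
        if 200<st[i][4]<2500: print('lip',st[i].tolist(),ce[i].round(1),onz(f,ce[i],.124).round(4)[:2])
E
python3 - <<'E'
from h import *
look('w7')
E
```

```text
[0.5204 0.236  0.3009] [-4.000e-04 -3.580e-02  9.994e-01 -3.000e-04] 11.1
dark [293, 232, 10, 28, 118] [297.  248.3] [0.5905 0.2863]
lip [238, 133, 41, 21, 799] [257.6 142.5] [0.4833 0.2345]
lip [290, 133, 47, 23, 813] [313.8 142.6] [0.4787 0.3008]
lip [347, 133, 42, 21, 788] [367.4 142.5] [0.4742 0.3639]
lip [297, 221, 30, 39, 587] [310.5 242.4] [0.6083 0.3131]
lip [186, 222, 31, 38, 591] [201.7 242.5] [0.6186 0.171 ]
```

View pics/w7.png

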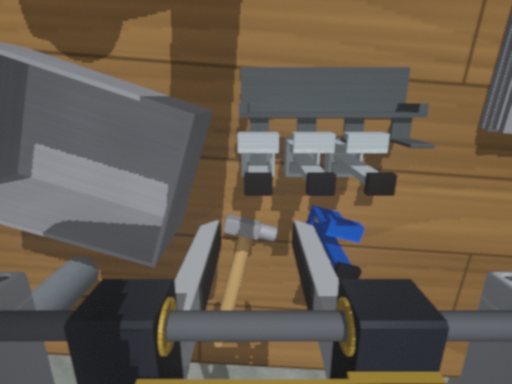

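Emit:
play_rows(increments=[{"fingers": 50, "translation": [0.001, 0.001, 0.04], "rot": [0, 0, 0]}, {"fingers": 50, "translation": [0, 0, 0.04], "rot": [0, 0, 0]}, {"fingers": 50, "translation": [0, 0, 0.04], "rot": [0, 0, 0]}, {"fingers": 50, "translation": [0, 0, 0.03], "rot": [0, 0, 0]}, {"fingers": 50, "translation": [0, 0, 0.015], "rot": [0, 0, 0]}, {"fingers": 50, "translation": [0, 0, 0], "rot": [0, 0, 0]}, {"fingers": 15, "translation": [0, 0, 0], "rot": [0, 0, 0]}, {"fingers": 15, "translation": [0, 0, 0], "rot": [0, 0, 0]}], grip_force=35)

```text
time: 11.9
tcp_pos: [0.5208, 0.239, 0.1388]
tool_rot: [0.002, -0.037, 0.999, 0.001]
ft_force: [0.1, 0.4, 0.8]
width: 0.0344
grasp_force: 0.0
```

Emit:
play_rows(increments=[{"fingers": 15, "translation": [0, 0, 0], "rot": [0, 0, 0]}, {"fingers": 15, "translation": [0, 0, 0], "rot": [0, 0, 0]}, {"fingers": 15, "translation": [0, 0, -0.01], "rot": [0, 0, 0]}, {"fingers": 15, "translation": [0, 0, -0.02], "rot": [0, 0, 0]}])

```text
time: 12.3
tcp_pos: [0.518, 0.2384, 0.1649]
tool_rot: [-0.001, -0.038, 0.999, -0.0]
ft_force: [2.3, 0.2, -4.0]
width: 0.0296
grasp_force: 35.0
```

The opening is 29.6 mm, so the pads are on the basket's 30 mm head rather than the stem. It holds. I'll lift and look.

Emit:
play_rows(increments=[{"fingers": 15, "translation": [0, 0, -0.035], "rot": [0, 0, 0]}, {"fingers": 15, "translation": [0, 0, -0.04], "rot": [0, 0, 0]}, {"fingers": 15, "translation": [0, 0, -0.04], "rot": [0, 0, 0]}, {"fingers": 15, "translation": [0, 0, 0], "rot": [0, 0, 4.3]}, {"fingers": 15, "translation": [0, 0, 0], "rot": [0, 0, 0]}, {"fingers": 15, "translation": [0, 0, 0], "rot": [0, 0, 0]}])

```text
time: 12.9
tcp_pos: [0.5177, 0.2386, 0.28]
tool_rot: [-0.002, -0.001, 1.0, -0.0]
ft_force: [-0.2, -0.1, -2.5]
width: 0.0296
grasp_force: 35.0
```

Run:
```python
from h import *
a=snap('wrist','w8')['img'];b=snap('scene','s8')['img']; s=state();print(s['tcp_pos'],s['width'],s['ft_force'],s['ft_torque'])
z=np.hstack([cv2.resize(a[60:300,150:350],(500,600)),cv2.resize(b[80:220,310:450],(300,600)) if 0 else np.vstack([cv2.resize(b[70:250,300:450],(300,360)),np.zeros((240,300,3),np.uint8)])])
cv2.imwrite('pics/c8.png',z[:,:,::-1])
```

```text
[0.51762418 0.23847747 0.27929456] 0.029645793305193766 [ 0.10096208  0.23234054 -2.82234983] [ 0.07181194  0.00622566 -0.01920748]
```

View pics/c8.png

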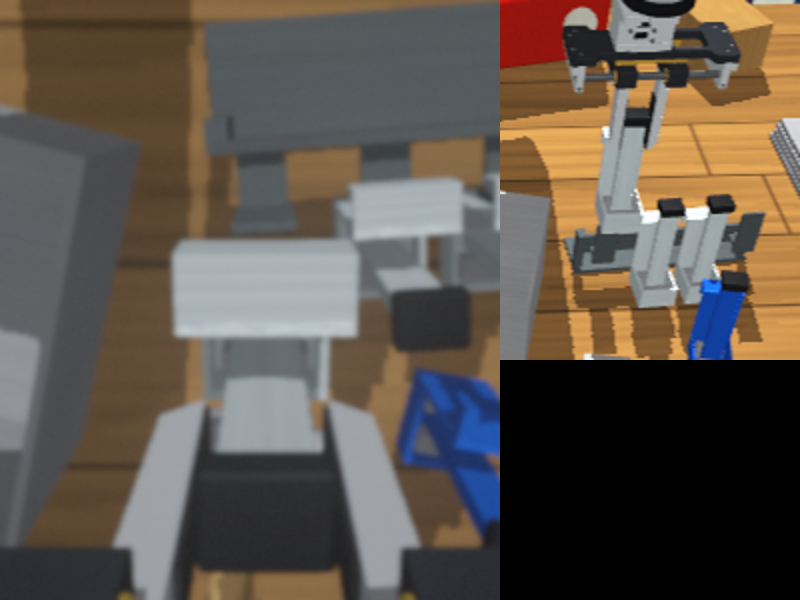

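The held basket hangs upright. Its lip is centred at about (265,290) in the crop, or (256,176) in the full image, and is square to the gripper.

Run:
```python
from h import *
im=cv2.imread('pics/w8.png'); m=(im.min(2)>150).astype(np.uint8)*255; m[196:]=0
n,l,st,ce=cv2.connectedComponentsWithStats(m)
d=np.load('pics/w8.npz')['p']
for i in range(1,n):
  if st[i][4]>1000:
    b=cv2.boxPoints(cv2.minAreaRect(np.argwhere(l==i)[:,::-1].astype(np.float32)));print(st[i],b.tolist())
    for z in(.2675,.25): P=np.array([onz('w8',q,z) for q in b]);print(z,(P-d).round(4)[:,:2].tolist())
t=np.radians(14);T=np.array([[np.cos(t),np.sin(t)],[-np.sin(t),np.cos(t)]])
for k in(-.075,0,.075): print(k,np.array([.4235,.0262])+T@[.036,k],T@[0.0,k]+[.4235,.0262])
```

```text
[ 220  157   73   39 2690] [[220.0, 194.99998474121094], [220.0, 156.99998474121094], [292.0, 156.99998474121094], [292.0, 194.99998474121094]]
0.2675 [[-0.0247, -0.0243], [-0.05, -0.0235], [-0.0501, 0.0222], [-0.0248, 0.0232]]
0.25 [[-0.0191, -0.0266], [-0.0468, -0.0257], [-0.0469, 0.0244], [-0.0192, 0.0254]]
-0.075 [ 0.4402865  -0.05528137] [ 0.40535586 -0.04657218]
0 [0.45843065 0.01749081] [0.4235 0.0262]
0.075 [0.47657479 0.09026299] [0.44164414 0.09897218]
```

Emit:
play_rows(increments=[{"fingers": 15, "translation": [0.011, -0.042, 0], "rot": [0, 0, 0]}, {"fingers": 15, "translation": [0.011, -0.042, 0], "rot": [0, 0, 0]}, {"fingers": 15, "translation": [0.011, -0.042, 0], "rot": [0, 0, 0]}, {"fingers": 15, "translation": [0.011, -0.042, 0], "rot": [0, 0, 0]}, {"fingers": 15, "translation": [0.011, -0.042, 0], "rot": [0, 0, 0]}, {"fingers": 15, "translation": [0.011, -0.042, 0], "rot": [0, 0, 0]}, {"fingers": 15, "translation": [0.011, -0.042, 0], "rot": [0, 0, 7]}, {"fingers": 15, "translation": [0, 0, 0], "rot": [0, 0, 7]}])

```text
time: 13.8
tcp_pos: [0.4401, -0.0596, 0.2801]
tool_rot: [-0.001, 0.127, 0.992, -0.001]
ft_force: [-0.4, -0.1, -1.8]
width: 0.0297
grasp_force: 35.0
```

Emit:
play_rows(increments=[{"fingers": 15, "translation": [0, 0, 0.04], "rot": [0, 0, 0]}, {"fingers": 15, "translation": [0, 0, 0.03], "rot": [0, 0, 0]}, {"fingers": 15, "translation": [0, 0, 0], "rot": [0, 0, 0]}, {"fingers": 15, "translation": [0, 0, 0], "rot": [0, 0, 0]}])

```text
time: 14.2
tcp_pos: [0.4414, -0.055, 0.2107]
tool_rot: [-0.001, 0.121, 0.993, 0.0]
ft_force: [-0.1, -0.4, -1.7]
width: 0.0298
grasp_force: 35.0
```

Run:
```python
from h import *
s=state(); a=snap('wrist','w9')['img']; print(s['tcp_pos'],s['tool_rot'],s['width'],s['ft_force'])
cv2.imwrite('pics/c9.png',cv2.resize(a[40:240,130:390,::-1],(780,600)))
```

```text
[ 0.44138732 -0.05501665  0.21069532] [-1.26338188e-03  1.21414396e-01  9.92601068e-01  2.61474915e-04] 0.029774957156210962 [-0.06131013 -0.42765306 -1.71810343]
```

View pics/c9.png

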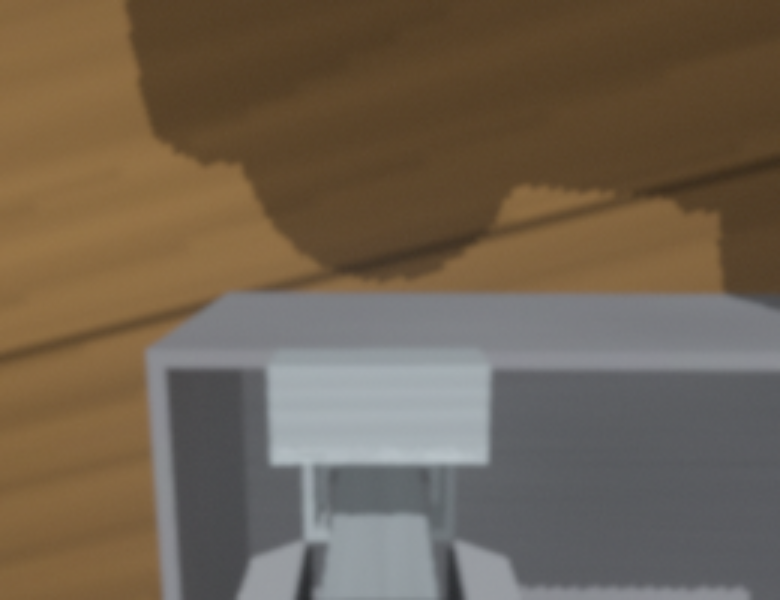

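Rim and lip are parallel in the view: rim rows are 350–368 and the lip spans 350–465 in the crop.

Run:
```python
from h import *
t=np.radians(13.95);tx=np.array([np.cos(t),-np.sin(t)]);p=np.load('pics/w9.npz')['p'][:2]
for n,r,z in(('rim out',350,.14),('rim in',368,.14),('flange bottom',350,.177),('top edge front',368,.199),('back edge',465,.199)):
  print(n,((onz('w9',(130+380/3,40+r/3-.3),z)[:2]-p)@tx).round(4))
```

```text
rim out -0.0399
rim in -0.0348
flange bottom -0.0465
top edge front -0.0467
back edge -0.0251
```

Emit:
play_rows(increments=[{"fingers": 15, "translation": [0.0015, 0, 0], "rot": [0, 0, 0]}, {"fingers": 15, "translation": [0, 0, 0.02], "rot": [0, 0, 0]}, {"fingers": 15, "translation": [0, 0, 0.02], "rot": [0, 0, 0]}, {"fingers": 15, "translation": [0, 0, 0.01], "rot": [0, 0, 0]}, {"fingers": 15, "translation": [0, 0, 0.006], "rot": [0, 0, 0]}, {"fingers": 15, "translation": [0, 0, 0], "rot": [0, 0, 0]}, {"fingers": 15, "translation": [0, 0, 0], "rot": [0, 0, 0]}])

```text
time: 14.95
tcp_pos: [0.4511, -0.0579, 0.1653]
tool_rot: [0.013, 0.121, 0.993, -0.002]
ft_force: [5.1, -0.9, 21.0]
width: 0.0297
grasp_force: 35.0
```

Run:
```python
from h import *
a=snap('wrist','w10')['img'];b=snap('scene','s10')['img']; s=state();print(s['tcp_pos'],s['ft_force'],s['ft_torque'])
z=np.hstack([cv2.resize(a[60:260,150:380],(450,390)),cv2.resize(b[110:270,180:340],(350,390))])
cv2.imwrite('pics/c10.png',z[:,:,::-1])
```

```text
[ 0.45108973 -0.05794608  0.16534376] [ 5.11006234 -1.04729381 20.53200791] [-0.02607086 -0.74177688  0.05224786]
```

View pics/c10.png

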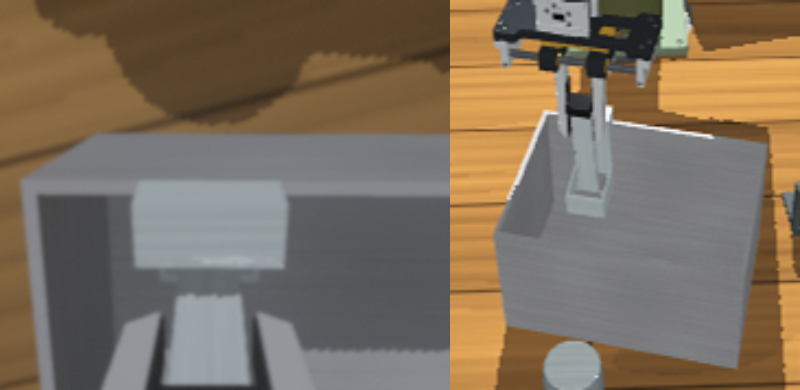

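Run:
```python
from h import *
for f,R0 in(('w9',(100,240)),('w10',(140,210))):
  im=cv2.cvtColor(cv2.imread(f'pics/{f}.png'),cv2.COLOR_BGR2GRAY).astype(int)
  for u in(200,260,240,310): print(f,u,R0[0],list(im[R0[0]:R0[1],u]))
print(R.from_quat(np.roll(np.load('pics/w10.npz')['q'],-1)).as_matrix().round(4))
q=np.load('pics/w10.npz')['p'][:2];t=np.radians(13.95);tx=np.array([np.cos(t),-np.sin(t)])
for n,r,z in(('rim out',152.3,.14),('rim in',159,.14),('lipfront',152.3,.132),('lipfront',156,.154),('back',197.4,.154)): print(n,((onz('w10',(250,r),z)[:2]-q)@tx).round(4))
```

```text
w9 200 100 [np.int64(113), np.int64(114), np.int64(115), np.int64(117), np.int64(117), np.int64(118), np.int64(118), np.int64(118), np.int64(115), np.int64(115), np.int64(114), np.int64(113), np.int64(113), np.int64(112), np.int64(110), np.int64(110), np.int64(111), np.int64(112), np.int64(114), np.int64(116), np.int64(114), np.int64(117), np.int64(116), np.int64(117), np.int64(116), np.int64(117), np.int64(117), np.int64(116), np.int64(118), np.int64(117), np.int64(117), np.int64(114), np.int64(113), np.int64(112), np.int64(112), np.int64(112), np.int64(112), np.int64(112), np.int64(106), np.int64(101), np.int64(99), np.int64(109), np.int64(119), np.int64(126), np.int64(127), np.int64(128), np.int64(127), np.int64(126), np.int64(128), np.int64(126), np.int64(126), np.int64(126), np.int64(125), np.int64(126), np.int64(126), np.int64(129), np.int64(134), np.int64(138), np.int64(141), np.int64(141), np.int64(140), np.int64(134), np.int64(118), np.int64(94), np.int64(79), np.int64(76), np.int64(75), np.int64(76), np.int64(74), np.int64(75), np.int64(75), np.int64(75), np.int64(76), np.i
[... 10720 characters left out ...]
t64(92), np.int64(92), np.int64(92), np.int64(92), np.int64(91), np.int64(92), np.int64(91), np.int64(89), np.int64(91), np.int64(91), np.int64(90), np.int64(91), np.int64(91), np.int64(90), np.int64(92), np.int64(91), np.int64(91), np.int64(89), np.int64(90), np.int64(90), np.int64(91), np.int64(90), np.int64(89), np.int64(91), np.int64(90), np.int64(91), np.int64(91), np.int64(92), np.int64(90), np.int64(91), np.int64(90), np.int64(91), np.int64(89), np.int64(89), np.int64(90), np.int64(89), np.int64(88), np.int64(89), np.int64(90)]
[[-0.9702  0.2412  0.0244]
 [ 0.2411  0.9705 -0.0073]
 [-0.0255 -0.0012 -0.9997]]
rim out -0.0503
rim in -0.0458
lipfront -0.0488
lipfront -0.0507
back -0.0232
```

I'll back up and measure numerically.

Emit:
play_rows(increments=[{"fingers": 15, "translation": [0, 0, -0.026], "rot": [0, 0, 0]}, {"fingers": 15, "translation": [0, 0, -0.03], "rot": [0, 0, 0]}, {"fingers": 15, "translation": [0, 0, 0], "rot": [0, 0, 0]}, {"fingers": 15, "translation": [0, 0, 0], "rot": [0, 0, 0]}, {"fingers": 15, "translation": [0, 0, 0], "rot": [0, 0, 0]}])

```text
time: 15.55
tcp_pos: [0.4406, -0.0548, 0.2105]
tool_rot: [0.0, 0.122, 0.993, 0.0]
ft_force: [1.2, 0.5, -0.9]
width: 0.0296
grasp_force: 35.0
```

```bash
cat >> h.py <<'E'
def edges(f,u,lo=100,hi=240,th=6):
    im=cv2.GaussianBlur(cv2.cvtColor(cv2.imread(f'pics/{f}.png'),cv2.COLOR_BGR2GRAY).astype(np.float32),(9,1),2)
    c=im[lo:hi,u]; g=np.gradient(c); return [(lo+i,int(c[i-3]),int(c[i+3])) for i in range(4,len(g)-4) if abs(g[i])>th and abs(g[i])==abs(g[i-2:i+3]).max()]
E
python3 - <<'E'
from h import *
s=state();print(s['tcp_pos'],s['tool_rot'].round(3),s['ft_force'],s['ft_torque'])
snap('wrist','w11')
for f in('w9','w11'):
  for u in(200,245,260,310): print(f,u,edges(f,u,th=4))
  im=cv2.cvtColor(cv2.imread(f'pics/{f}.png'),cv2.COLOR_BGR2GRAY); 
  for r in(175,185): m=np.where(im[r,200:330]>150)[0]+200; print(f,r,m.min(),m.max())
E
```

```text
[ 0.44058099 -0.05482567  0.21046947] [0.    0.122 0.993 0.   ] [ 1.16459915  0.53888916 -0.91957864] [-0.15509379 -0.48078467 -0.05219555]
w9 200 [(142, 104, 127), (156, 125, 141), (162, 141, 75)]
w9 245 [(127, 73, 63), (131, 62, 110), (137, 110, 126), (156, 128, 153), (161, 152, 172), (194, 183, 99), (211, 100, 155)]
w9 260 [(124, 72, 58), (128, 58, 77), (133, 73, 111), (137, 105, 127), (156, 129, 153), (161, 152, 172), (189, 173, 188), (194, 188, 102), (211, 101, 156)]
w9 310 [(111, 110, 80), (115, 86, 107), (137, 105, 126), (163, 141, 96), (235, 93, 141)]
w9 175 220 292
w9 185 221 291
w11 200 [(142, 102, 127), (156, 124, 140), (163, 140, 75)]
w11 245 [(127, 73, 67), (131, 60, 111), (137, 111, 126), (159, 132, 159), (202, 165, 102), (216, 103, 161)]
w11 260 [(123, 73, 55), (128, 56, 78), (132, 71, 109), (137, 106, 126), (159, 132, 159), (202, 167, 103), (217, 104, 163)]
w11 310 [(111, 111, 81), (115, 83, 108), (137, 105, 127), (157, 129, 141), (163, 141, 95), (235, 93, 141)]
w11 175 219 294
w11 185 219 293
```

The basket slid and pitched because the pads held only the lower edge of its head. I'll stand it on the tank floor to right it, then regrasp lower on the stem.

Emit:
play_rows(increments=[{"fingers": 15, "translation": [-0.035, 0, 0], "rot": [0, 0, 0]}, {"fingers": 15, "translation": [0, 0, 0.03], "rot": [0, 0, 0]}, {"fingers": 15, "translation": [0, 0, 0.03], "rot": [0, 0, 0]}, {"fingers": 15, "translation": [0, 0, 0.01], "rot": [0, 0, 0]}, {"fingers": 15, "translation": [0, 0, 0], "rot": [0, 0, 0]}, {"fingers": 15, "translation": [0, 0, 0], "rot": [0, 0, 0]}])

```text
time: 16.2
tcp_pos: [0.4746, -0.0634, 0.1415]
tool_rot: [-0.0, 0.122, 0.993, 0.0]
ft_force: [0.2, -0.3, -1.7]
width: 0.0295
grasp_force: 35.0
```

Emit:
play_rows(increments=[{"fingers": 15, "translation": [0, 0, 0.006], "rot": [0, 0, 0]}, {"fingers": 15, "translation": [0, 0, 0], "rot": [0, 0, 0]}])

```text
time: 16.4
tcp_pos: [0.4749, -0.0634, 0.1358]
tool_rot: [0.0, 0.122, 0.993, -0.0]
ft_force: [-0.3, 0.5, -2.4]
width: 0.0295
grasp_force: 35.0
```

Emit:
play_rows(increments=[{"fingers": 15, "translation": [0, 0, 0.005], "rot": [0, 0, 0]}, {"fingers": 15, "translation": [0, 0, 0], "rot": [0, 0, 0]}])

```text
time: 16.6
tcp_pos: [0.4743, -0.0632, 0.1301]
tool_rot: [-0.0, 0.122, 0.993, 0.0]
ft_force: [0.2, 0.2, -2.2]
width: 0.0297
grasp_force: 35.0
```

Emit:
play_rows(increments=[{"fingers": 15, "translation": [0, 0, 0.004], "rot": [0, 0, 0]}, {"fingers": 15, "translation": [0, 0, 0], "rot": [0, 0, 0]}])

```text
time: 16.8
tcp_pos: [0.4747, -0.0634, 0.1263]
tool_rot: [0.0, 0.122, 0.993, -0.0]
ft_force: [0.7, -0.3, -2.9]
width: 0.0298
grasp_force: 35.0
```

Emit:
play_rows(increments=[{"fingers": 15, "translation": [0, 0, 0.003], "rot": [0, 0, 0]}, {"fingers": 15, "translation": [0, 0, 0], "rot": [0, 0, 0]}])

```text
time: 17.0
tcp_pos: [0.4769, -0.064, 0.1263]
tool_rot: [0.002, 0.122, 0.993, -0.0]
ft_force: [-2.2, 1.3, 10.1]
width: 0.0295
grasp_force: 35.0
```

Emit:
play_rows(increments=[{"fingers": 50, "translation": [0, 0, 0], "rot": [0, 0, 0]}, {"fingers": 50, "translation": [0, 0, 0], "rot": [0, 0, 0]}, {"fingers": 50, "translation": [0, 0, 0], "rot": [0, 0, 0]}, {"fingers": 50, "translation": [0, 0, -0.045], "rot": [0, 0, 0]}, {"fingers": 50, "translation": [0, 0, -0.045], "rot": [0, 0, 0]}, {"fingers": 50, "translation": [0, 0, 0], "rot": [0, 0, 0]}, {"fingers": 50, "translation": [0, 0, 0], "rot": [0, 0, 0]}])

```text
time: 17.7
tcp_pos: [0.4752, -0.0636, 0.2142]
tool_rot: [0.001, 0.122, 0.993, -0.0]
ft_force: [0.4, -0.6, -0.9]
width: 0.047
grasp_force: 0.0
```

Run:
```python
from h import *
look('w12'); snap('scene','s12'); snap('top','t12')
for u in(240,255,270): print(u,edges('w12',u,60,250,5))
```

```text
[ 0.474  -0.0632  0.2125] [-6.000e-04  1.216e-01  9.926e-01  1.000e-04] 17.75
dark [463, 87, 44, 15, 457] [486.8  93.1] [0.4265 0.1088]
dark [210, 231, 10, 29, 132] [215.7 247.6] [ 0.4938 -0.1015]
dark [0, 240, 21, 20, 216] [  6.6 252.8] [ 0.458 -0.264]
lip [232, 143, 51, 17, 753] [256.6 151.6] [ 0.4363 -0.0537]
lip [300, 223, 26, 37, 344] [311.5 242.9] [ 0.5372 -0.0231]
lip [187, 226, 27, 34, 270] [200.4 244.6] [ 0.5125 -0.1299]
240 [(103, 72, 111), (111, 121, 140), (118, 140, 95), (135, 94, 113), (142, 114, 163), (160, 180, 107), (186, 108, 55), (216, 63, 128)]
255 [(103, 67, 109), (107, 100, 127), (111, 120, 140), (118, 140, 95), (135, 94, 114), (142, 113, 163), (160, 179, 96), (174, 96, 154), (187, 142, 46), (218, 48, 128)]
270 [(95, 54, 72), (102, 72, 105), (108, 105, 132), (111, 119, 141), (118, 141, 94), (135, 94, 113), (143, 114, 166), (160, 179, 110), (187, 118, 44), (216, 43, 83)]
```

Run:
```python
from h import *
d=np.load('pics/w12.npz');p=d['p'][:2];t=np.radians(13.95);T=np.array([[np.cos(t),-np.sin(t)],[np.sin(t),np.cos(t)]])
q=lambda u,v,z:(T@(onz('w12',(u,v),z)[:2]-p)).round(4)
print('lip front',q(256.5,142,.114),'back',q(256.5,160,.114),'L',q(231.5,151,.114),'R',q(283,151,.114))
im=cv2.imread('pics/w12.png').max(2)
for r in(192,200,208,214): m=np.where(im[r,225:290]<75)[0]+225; print(r,m.min(),m.max())
print('head', q(256,187,.155),q(256,191,.167),q(256,217,.167),'rim in',q(256,118,.14))
```

```text
lip front [-0.0474  0.0001] back [-0.0306  0.    ] L [-0.0391 -0.0232] R [-0.0391  0.0247]
192 238 275
200 238 275
208 239 275
214 240 275
head [-0.0163 -0.0004] [-0.0166 -0.0004] [ 0.0052 -0.0004] rim in [-0.0705 -0.0004]
```

Emit:
play_rows(increments=[{"fingers": 50, "translation": [0.006, 0, 0.03], "rot": [0, 0, 0]}, {"fingers": 50, "translation": [0, 0, 0.04], "rot": [0, 0, 0]}, {"fingers": 50, "translation": [0, 0, 0.016], "rot": [0, 0, 0]}, {"fingers": 50, "translation": [0, 0, 0.006], "rot": [0, 0, 0]}, {"fingers": 50, "translation": [0, 0, 0], "rot": [0, 0, 0]}, {"fingers": 15, "translation": [0, 0, 0], "rot": [0, 0, 0]}, {"fingers": 10, "translation": [0, 0, 0], "rot": [0, 0, 0]}, {"fingers": 10, "translation": [0, 0, 0], "rot": [0, 0, 0]}], grip_force=40)

```text
time: 18.65
tcp_pos: [0.4698, -0.0622, 0.1225]
tool_rot: [0.001, 0.122, 0.993, -0.0]
ft_force: [-0.8, 1.1, 1.7]
width: 0.0295
grasp_force: 40.0
```

Emit:
play_rows(increments=[{"fingers": 10, "translation": [0, 0, 0], "rot": [0, 0, 0]}, {"fingers": 10, "translation": [0, 0, 0], "rot": [0, 0, 0]}])

```text
time: 18.85
tcp_pos: [0.4698, -0.0621, 0.1225]
tool_rot: [0.001, 0.122, 0.993, -0.0]
ft_force: [0.6, 0.4, 5.1]
width: 0.03
grasp_force: 40.0
```

The fingers still meet the 30 mm head, so I'll grip the head squarely, with the pads centred on it.

Emit:
play_rows(increments=[{"fingers": 40, "translation": [0, 0, 0], "rot": [0, 0, 0]}, {"fingers": 40, "translation": [0, 0, 0], "rot": [0, 0, 0]}, {"fingers": 40, "translation": [0, 0, -0.028], "rot": [0, 0, 0]}, {"fingers": 40, "translation": [0, 0, 0], "rot": [0, 0, 0]}, {"fingers": 15, "translation": [0, 0, 0], "rot": [0, 0, 0]}, {"fingers": 15, "translation": [0, 0, 0], "rot": [0, 0, 0]}, {"fingers": 15, "translation": [0, 0, 0], "rot": [0, 0, 0]}], grip_force=45)

```text
time: 19.55
tcp_pos: [0.4685, -0.0618, 0.1487]
tool_rot: [-0.0, 0.122, 0.993, 0.0]
ft_force: [0.5, 0.1, 1.9]
width: 0.0293
grasp_force: 45.0
```

Emit:
play_rows(increments=[{"fingers": 15, "translation": [0, 0, -0.01], "rot": [0, 0, 0]}, {"fingers": 15, "translation": [0, 0, -0.03], "rot": [0, 0, 0]}, {"fingers": 15, "translation": [0, 0, -0.03], "rot": [0, 0, 0]}, {"fingers": 15, "translation": [0, 0, 0], "rot": [0, 0, 0]}, {"fingers": 15, "translation": [0, 0, 0], "rot": [0, 0, 0]}])

```text
time: 20.05
tcp_pos: [0.4684, -0.0618, 0.2188]
tool_rot: [-0.0, 0.122, 0.993, -0.0]
ft_force: [0.0, -0.2, -3.7]
width: 0.0294
grasp_force: 45.0
```

Run:
```python
from h import *
snap('wrist','w13'); s=state(); print(s['tcp_pos'],s['width'],s['ft_force'])
for u in(200,240,255,270): print(u,edges('w13',u,60,250,5))
im=cv2.imread('pics/w13.png').min(2)
for r in(140,150,160,170,180): m=np.where(im[r,200:320]>145)[0]+200; print(r,m.min() if len(m) else 0,m.max() if len(m) else 0)
```

```text
[ 0.46756864 -0.06155206  0.21764241] 0.029779713594864574 [ 0.50139431  0.9200863  -2.1943503 ]
200 [(70, 75, 109), (120, 124, 140), (126, 140, 73)]
240 [(109, 72, 111), (113, 101, 125), (120, 125, 141), (127, 141, 94), (149, 95, 153), (154, 151, 170), (178, 168, 184), (184, 184, 112), (201, 104, 146), (210, 151, 136), (225, 146, 43)]
255 [(105, 56, 77), (109, 66, 110), (113, 99, 125), (120, 126, 142), (127, 141, 95), (149, 97, 153), (154, 151, 170), (184, 184, 99), (200, 99, 154), (225, 153, 44)]
270 [(97, 71, 54), (101, 56, 72), (108, 73, 106), (114, 106, 127), (127, 143, 95), (149, 98, 153), (154, 152, 170), (185, 179, 98), (201, 98, 138), (225, 150, 44)]
140 0 0
150 0 0
160 224 289
170 224 289
180 224 289
```

```bash
cat >> h.py <<'E'
def rel(f,u,v,z,yaw=13.95):
    t=np.radians(yaw);T=np.array([[np.cos(t),-np.sin(t)],[np.sin(t),np.cos(t)]]); return (T@(onz(f,(u,v),z)[:2]-np.load(f'pics/{f}.npz')['p'][:2])).round(4)
E
python3 - <<'E'
from h import *
for n,v,z in(('flb',149,.1605),('tf',154,.1825),('back',184.5,.1825),('rimo',120,.14),('rimi',126.7,.14)): print(n,rel('w13',255,v,z))
print(rel('w13',223.5,170,.1825),rel('w13',289.5,170,.1825))
E
```

```text
flb [-0.0478 -0.0012]
tf [-0.0477 -0.0011]
back [-0.0251 -0.0012]
rimo [-0.0688 -0.0012]
rimi [-0.0633 -0.0012]
[-0.036 -0.024] [-0.036   0.0239]
```

Emit:
play_rows(increments=[{"fingers": 15, "translation": [0.0315, 0, 0], "rot": [0, 0, 0]}, {"fingers": 15, "translation": [0, 0, 0], "rot": [0, 0, 0]}, {"fingers": 15, "translation": [0, 0, 0.015], "rot": [0, 0, 0]}, {"fingers": 15, "translation": [0, 0, 0.012], "rot": [0, 0, 0]}, {"fingers": 15, "translation": [0, 0, 0.006], "rot": [0, 0, 0]}, {"fingers": 15, "translation": [0, 0, 0], "rot": [0, 0, 0]}, {"fingers": 15, "translation": [0, 0, 0], "rot": [0, 0, 0]}])

```text
time: 20.8
tcp_pos: [0.4383, -0.0543, 0.186]
tool_rot: [-0.0, 0.122, 0.993, 0.0]
ft_force: [-0.7, -0.6, -2.3]
width: 0.0299
grasp_force: 45.0
```

Emit:
play_rows(increments=[{"fingers": 15, "translation": [0, 0, 0.003], "rot": [0, 0, 0]}, {"fingers": 15, "translation": [0, 0, 0], "rot": [0, 0, 0]}, {"fingers": 15, "translation": [0, 0, 0], "rot": [0, 0, 0]}])

```text
time: 21.1
tcp_pos: [0.4384, -0.0543, 0.1835]
tool_rot: [0.0, 0.122, 0.993, -0.0]
ft_force: [-0.6, -0.1, -2.5]
width: 0.0298
grasp_force: 45.0
```

Emit:
play_rows(increments=[{"fingers": 15, "translation": [0, 0, 0.003], "rot": [0, 0, 0]}, {"fingers": 15, "translation": [0, 0, 0], "rot": [0, 0, 0]}, {"fingers": 15, "translation": [0, 0, 0], "rot": [0, 0, 0]}])

```text
time: 21.4
tcp_pos: [0.4381, -0.0543, 0.1802]
tool_rot: [-0.0, 0.122, 0.993, 0.0]
ft_force: [-0.2, -1.0, -1.9]
width: 0.0294
grasp_force: 45.0
```

Emit:
play_rows(increments=[{"fingers": 50, "translation": [0, 0, 0], "rot": [0, 0, 0]}, {"fingers": 50, "translation": [0, 0, 0], "rot": [0, 0, 0]}, {"fingers": 50, "translation": [0, 0, 0], "rot": [0, 0, 0]}, {"fingers": 50, "translation": [0, 0, -0.03], "rot": [0, 0, 0]}, {"fingers": 50, "translation": [0, 0, -0.045], "rot": [0, 0, 0]}, {"fingers": 50, "translation": [0, 0, -0.045], "rot": [0, 0, 0]}, {"fingers": 50, "translation": [0, 0, 0], "rot": [0, 0, 0]}, {"fingers": 50, "translation": [0, 0, 0], "rot": [0, 0, 0]}])

```text
time: 22.2
tcp_pos: [0.439, -0.0545, 0.3017]
tool_rot: [0.002, 0.122, 0.993, -0.0]
ft_force: [0.4, -0.5, -0.6]
width: 0.0469
grasp_force: 0.0
```

Run:
```python
from h import *
snap('wrist','w14'); s=state(); print(s['tcp_pos'],s['width'],s['ft_force'])
for u in(240,255,270): print(u,edges('w14',u,60,250,6))
im=cv2.imread('pics/w14.png').min(2)
for r in(135,140,145,150,160,170): m=np.where(im[r,200:320]>145)[0]+200; print(r,m.min() if len(m) else 0,m.max() if len(m) else 0)
snap('top','t14');snap('scene','s14')
```

```text
[ 0.43795545 -0.05424145  0.29988384] 0.047161638233279866 [ 0.4838428   0.54476622 -1.25453431]
240 [(128, 91, 136), (131, 105, 166), (154, 183, 112), (177, 110, 86), (211, 97, 148)]
255 [(127, 71, 124), (131, 112, 166), (155, 190, 104), (167, 104, 165), (177, 164, 51), (201, 45, 97), (212, 97, 124), (217, 121, 144)]
270 [(120, 65, 82), (125, 78, 114), (131, 114, 166), (155, 188, 116), (177, 116, 63), (201, 63, 98)]
135 235 278
140 235 278
145 201 319
150 236 277
160 202 202
170 202 265
```

Run:
```python
from h import *
for n,u,v,z in(('lipfront',256,131,.144),('back',256,154.5,.144),('L',234.5,140,.144),('R',278.5,140,.144),('headfront bottom',256,177,.185),('headback top',256,201,.197)): print(n,rel('w14',u,v,z))
```

```text
lipfront [-0.0515 -0.0004]
back [-0.0254 -0.0004]
L [-0.0417 -0.0244]
R [-0.0416  0.0246]
headfront bottom [-0.0098 -0.0004]
headback top [ 0.0118 -0.0005]
```

Run:
```python
from h import *
a=cv2.imread('pics/s14.png')[100:270,180:460]; cv2.imwrite('pics/c14.png',cv2.resize(a,(800,486),interpolation=2))
```

```text
(no output)
```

View pics/c14.png

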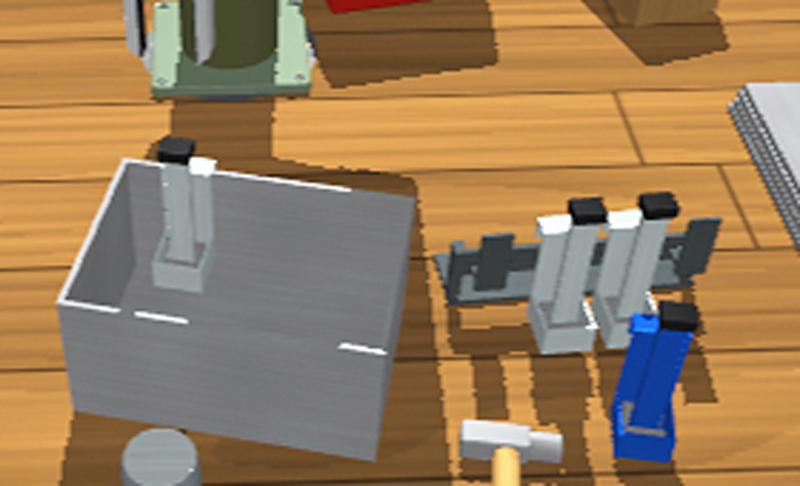

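The picture shows the first basket hanging upright on the near rim. Two baskets remain on the stand, and the blue one is untouched.

Emit:
play_rows(increments=[{"fingers": 50, "translation": [0, 0, 0], "rot": [0, 0, -7]}, {"fingers": 50, "translation": [0, 0, 0], "rot": [0, 0, -7]}, {"fingers": 50, "translation": [-0.0095, 0.0447, 0], "rot": [0, 0, 0]}, {"fingers": 50, "translation": [-0.0095, 0.0447, 0], "rot": [0, 0, 0]}, {"fingers": 50, "translation": [-0.0095, 0.0447, 0], "rot": [0, 0, 0]}, {"fingers": 50, "translation": [-0.0095, 0.0447, 0], "rot": [0, 0, 0]}, {"fingers": 50, "translation": [-0.0095, 0.0447, 0], "rot": [0, 0, 0]}, {"fingers": 50, "translation": [-0.0095, 0.0447, 0], "rot": [0, 0, 0]}])

```text
time: 23.15
tcp_pos: [0.4941, 0.2156, 0.298]
tool_rot: [-0.002, -0.0, 1.0, -0.001]
ft_force: [1.1, -0.4, 0.2]
width: 0.0471
grasp_force: 0.0
```

Emit:
play_rows(increments=[{"fingers": 50, "translation": [-0.0095, 0.0447, 0], "rot": [0, 0, 0]}, {"fingers": 50, "translation": [-0.0095, 0.0447, 0], "rot": [0, 0, 0]}, {"fingers": 50, "translation": [0, 0, 0], "rot": [0, 0, -4.3]}, {"fingers": 50, "translation": [0, 0, 0], "rot": [0, 0, 0]}, {"fingers": 50, "translation": [0, 0, 0], "rot": [0, 0, 0]}])

```text
time: 23.65
tcp_pos: [0.5133, 0.3028, 0.2985]
tool_rot: [-0.001, -0.037, 0.999, -0.001]
ft_force: [-0.4, 0.1, -0.6]
width: 0.0472
grasp_force: 0.0
```

Run:
```python
from h import *
look('w15')
```

```text
[0.5135 0.3025 0.2991] [-1.000e-03 -3.680e-02  9.993e-01 -5.000e-04] 23.7
dark [293, 234, 10, 26, 110] [296.9 248.6] [0.5822 0.3527]
lip [237, 135, 41, 42, 863] [257.7 146. ] [0.4797 0.3016]
lip [286, 135, 46, 22, 832] [310.5 145.3] [0.4742 0.3635]
lip [186, 221, 31, 39, 671] [201.3 240.9] [0.6078 0.2378]
lip [296, 222, 32, 38, 620] [310.9 242.3] [0.5994 0.3799]
```

Emit:
play_rows(increments=[{"fingers": 50, "translation": [-0.001, 0.001, 0.04], "rot": [0, 0, 0]}, {"fingers": 50, "translation": [0, 0, 0.04], "rot": [0, 0, 0]}, {"fingers": 50, "translation": [0, 0, 0.035], "rot": [0, 0, 0]}, {"fingers": 50, "translation": [0, 0, 0.0245], "rot": [0, 0, 0]}, {"fingers": 50, "translation": [0, 0, 0], "rot": [0, 0, 0]}, {"fingers": 50, "translation": [0, 0, 0], "rot": [0, 0, 0]}, {"fingers": 15, "translation": [0, 0, 0], "rot": [0, 0, 0]}, {"fingers": 15, "translation": [0, 0, 0], "rot": [0, 0, 0]}])

```text
time: 24.5
tcp_pos: [0.5165, 0.3048, 0.1633]
tool_rot: [0.002, -0.037, 0.999, 0.001]
ft_force: [0.1, 0.1, 0.5]
width: 0.0345
grasp_force: 0.0
```

Emit:
play_rows(increments=[{"fingers": 15, "translation": [0, 0, 0], "rot": [0, 0, 0]}, {"fingers": 15, "translation": [0, 0, 0], "rot": [0, 0, 0]}, {"fingers": 15, "translation": [0, 0, -0.01], "rot": [0, 0, 0]}, {"fingers": 15, "translation": [0, 0, -0.03], "rot": [0, 0, 0]}, {"fingers": 15, "translation": [0, 0, -0.04], "rot": [0, 0, 0]}, {"fingers": 15, "translation": [0, 0, -0.04], "rot": [0, 0, 0]}, {"fingers": 15, "translation": [0, 0, -0.03], "rot": [0, 0, 0]}, {"fingers": 15, "translation": [0, 0, 0], "rot": [0, 0, 4.3]}])

```text
time: 25.3
tcp_pos: [0.517, 0.3056, 0.3173]
tool_rot: [0.005, 0.001, 1.0, 0.002]
ft_force: [0.2, 0.6, -2.9]
width: 0.0298
grasp_force: 45.0
```

Emit:
play_rows(increments=[{"fingers": 15, "translation": [0.008, -0.041, 0], "rot": [0, 0, 0]}, {"fingers": 15, "translation": [0.008, -0.041, 0], "rot": [0, 0, 0]}, {"fingers": 15, "translation": [0.008, -0.041, 0], "rot": [0, 0, 0]}, {"fingers": 15, "translation": [0.008, -0.041, 0], "rot": [0, 0, 0]}, {"fingers": 15, "translation": [0.008, -0.041, 0], "rot": [0, 0, 0]}, {"fingers": 15, "translation": [0.007, -0.041, 0], "rot": [0, 0, 0]}, {"fingers": 15, "translation": [0.007, -0.041, 0], "rot": [0, 0, 7]}, {"fingers": 15, "translation": [0, 0, 0], "rot": [0, 0, 7]}])

```text
time: 26.1
tcp_pos: [0.4596, 0.0133, 0.3105]
tool_rot: [-0.001, 0.127, 0.992, -0.001]
ft_force: [0.2, 0.2, -1.8]
width: 0.0297
grasp_force: 45.0
```

Emit:
play_rows(increments=[{"fingers": 15, "translation": [0, 0, 0.04], "rot": [0, 0, 0]}, {"fingers": 15, "translation": [0, 0, 0.035], "rot": [0, 0, 0]}, {"fingers": 15, "translation": [0, 0, 0.015], "rot": [0, 0, 0]}, {"fingers": 15, "translation": [0, 0, 0], "rot": [0, 0, 0]}, {"fingers": 15, "translation": [0, 0, 0], "rot": [0, 0, 0]}])

```text
time: 26.6
tcp_pos: [0.4609, 0.0176, 0.221]
tool_rot: [-0.0, 0.122, 0.993, 0.0]
ft_force: [0.2, 0.8, -2.9]
width: 0.0291
grasp_force: 45.0
```

Run:
```python
from h import *
snap('wrist','w16'); s=state(); print(s['tcp_pos'],s['width'],s['ft_force'])
for u in(255,310): print(u,edges('w16',u,100,215,5))
im=cv2.imread('pics/w16.png').min(2)
for r in(165,175,183): m=np.where(im[r,205:320]>145)[0]+205; print(r,m.min(),m.max())
```

```text
[0.46173226 0.01743394 0.2219871 ] 0.029267188974261896 [-0.11230781 -0.07089331 -2.9710526 ]
255 [(108, 122, 90), (112, 94, 118), (135, 118, 139), (149, 138, 165), (154, 164, 183), (178, 182, 198), (184, 198, 108), (200, 107, 166)]
310 [(135, 115, 139), (153, 138, 155), (159, 155, 105)]
165 224 288
175 224 288
183 224 288
```

Run:
```python
from h import *
for n,v,z in(('flb',149,.164),('tf',154,.186),('back',184.2,.186),('rimo',153,.14),('rimi',159,.14)): print(n,rel('w16',255,v,z))
```

```text
flb [-0.048  -0.0012]
tf [-0.0479 -0.0011]
back [-0.0257 -0.0011]
rimo [-0.0408 -0.0013]
rimi [-0.0355 -0.0013]
```

Emit:
play_rows(increments=[{"fingers": 15, "translation": [0.0035, 0, 0], "rot": [0, 0, 0]}, {"fingers": 15, "translation": [0, 0, 0], "rot": [0, 0, 0]}, {"fingers": 15, "translation": [0, 0, 0.015], "rot": [0, 0, 0]}, {"fingers": 15, "translation": [0, 0, 0.015], "rot": [0, 0, 0]}, {"fingers": 15, "translation": [0, 0, 0.006], "rot": [0, 0, 0]}, {"fingers": 15, "translation": [0, 0, 0], "rot": [0, 0, 0]}, {"fingers": 15, "translation": [0, 0, 0], "rot": [0, 0, 0]}])

```text
time: 27.35
tcp_pos: [0.4581, 0.0182, 0.1855]
tool_rot: [0.001, 0.122, 0.993, -0.0]
ft_force: [0.5, -0.8, -2.3]
width: 0.0295
grasp_force: 45.0
```

Emit:
play_rows(increments=[{"fingers": 15, "translation": [0, 0, 0.004], "rot": [0, 0, 0]}, {"fingers": 15, "translation": [0, 0, 0], "rot": [0, 0, 0]}, {"fingers": 15, "translation": [0, 0, 0], "rot": [0, 0, 0]}])

```text
time: 27.65
tcp_pos: [0.4598, 0.0179, 0.183]
tool_rot: [0.003, 0.122, 0.993, -0.0]
ft_force: [1.2, 0.0, 5.8]
width: 0.0295
grasp_force: 45.0
```

Emit:
play_rows(increments=[{"fingers": 50, "translation": [0, 0, 0], "rot": [0, 0, 0]}, {"fingers": 50, "translation": [0, 0, 0], "rot": [0, 0, 0]}, {"fingers": 50, "translation": [0, 0, 0], "rot": [0, 0, 0]}, {"fingers": 50, "translation": [0, 0, -0.03], "rot": [0, 0, 0]}, {"fingers": 50, "translation": [0, 0, -0.045], "rot": [0, 0, 0]}, {"fingers": 50, "translation": [0, 0, -0.045], "rot": [0, 0, 0]}, {"fingers": 50, "translation": [0, 0, 0], "rot": [0, 0, 0]}, {"fingers": 50, "translation": [0, 0, 0], "rot": [0, 0, 0]}])

```text
time: 28.45
tcp_pos: [0.4582, 0.0182, 0.3017]
tool_rot: [0.001, 0.122, 0.993, -0.0]
ft_force: [-0.0, -0.7, -0.8]
width: 0.047
grasp_force: 0.0
```

```bash
cat >> h.py <<'E'
def hung(f):
    snap('wrist',f); s=state(); print(s['tcp_pos'].round(4),s['time'])
    im=cv2.imread(f'pics/{f}.png')
    for nm,m in(('light',im.min(2)>145),('dark',im.max(2)<75)):
        m=m.astype(np.uint8); m[225:]=0; m[:110]=0
        n,_,st,ce=cv2.connectedComponentsWithStats(m)
        for i in range(1,n):
            x,y,w,h,a=st[i]
            if 250<a<2500 and 15<w<60 and h<45 : print(nm,st[i].tolist(),'front',rel(f,x+w/2-.5,y-.5,.144 if nm=='light' else .185),'back',rel(f,x+w/2-.5,y+h-.5,.144 if nm=='light' else .197),'w',(rel(f,x+w-.5,y+h/2,.144 if nm=='light' else .191)-rel(f,x-.5,y+h/2,.144 if nm=='light' else .191))[1].round(4))
E
python3 - <<'E'
from h import *
hung('w17')
E
```

```text
[0.4572 0.0183 0.3   ] 28.5
light [276, 213, 44, 12, 385] front [0.0447 0.0494] back [0.0603 0.05  ] w 0.0532
dark [445, 110, 36, 30, 269] front [-0.0757  0.1954] back [-0.049   0.1927] w 0.0339
dark [164, 175, 34, 27, 795] front [-0.0126 -0.0766] back [ 0.0121 -0.0755] w 0.0341
dark [242, 179, 29, 25, 715] front [-0.0083 -0.0004] back [ 0.0143 -0.0004] w 0.0292
```

Emit:
play_rows(increments=[{"fingers": 50, "translation": [0, 0, 0], "rot": [0, 0, -7]}, {"fingers": 50, "translation": [0, 0, 0], "rot": [0, 0, -7]}, {"fingers": 50, "translation": [-0.0065, 0.0436, 0], "rot": [0, 0, 0]}, {"fingers": 50, "translation": [-0.0065, 0.0436, 0], "rot": [0, 0, 0]}, {"fingers": 50, "translation": [-0.0065, 0.0436, 0], "rot": [0, 0, 0]}, {"fingers": 50, "translation": [-0.0065, 0.0436, 0], "rot": [0, 0, 0]}, {"fingers": 50, "translation": [-0.0065, 0.0436, 0], "rot": [0, 0, 0]}, {"fingers": 50, "translation": [-0.0065, 0.0436, 0], "rot": [0, 0, 0]}])

```text
time: 29.3
tcp_pos: [0.4952, 0.2812, 0.2977]
tool_rot: [-0.002, -0.0, 1.0, -0.001]
ft_force: [0.1, 0.5, 1.0]
width: 0.047
grasp_force: 0.0
```

Emit:
play_rows(increments=[{"fingers": 50, "translation": [-0.0065, 0.0436, 0], "rot": [0, 0, 0]}, {"fingers": 50, "translation": [-0.0065, 0.0436, 0], "rot": [0, 0, 0]}, {"fingers": 50, "translation": [0, 0, 0], "rot": [0, 0, -4.3]}, {"fingers": 50, "translation": [0, 0, 0], "rot": [0, 0, 0]}, {"fingers": 50, "translation": [0, 0, 0], "rot": [0, 0, 0]}])

```text
time: 29.8
tcp_pos: [0.5086, 0.3664, 0.2985]
tool_rot: [-0.002, -0.037, 0.999, -0.001]
ft_force: [0.9, 0.3, 1.0]
width: 0.0471
grasp_force: 0.0
```

Run:
```python
from h import *
look('w18')
```

```text
[0.5089 0.3661 0.2992] [-1.300e-03 -3.680e-02  9.993e-01 -7.000e-04] 29.85
dark [494, 204, 18, 54, 218] [503.3 232.4] [0.5413 0.638 ]
lip [237, 135, 41, 43, 839] [257.  145.8] [0.4748 0.3642]
lip [180, 221, 37, 39, 758] [199.3 240.5] [0.6028 0.2986]
lip [296, 221, 32, 39, 624] [310.7 242.2] [0.5945 0.4431]
```

Emit:
play_rows(increments=[{"fingers": 50, "translation": [-0.001, 0.001, 0.04], "rot": [0, 0, 0]}, {"fingers": 50, "translation": [0, 0, 0.04], "rot": [0, 0, 0]}, {"fingers": 50, "translation": [0, 0, 0.035], "rot": [0, 0, 0]}, {"fingers": 50, "translation": [0, 0, 0.0245], "rot": [0, 0, 0]}, {"fingers": 50, "translation": [0, 0, 0], "rot": [0, 0, 0]}, {"fingers": 50, "translation": [0, 0, 0], "rot": [0, 0, 0]}, {"fingers": 15, "translation": [0, 0, 0], "rot": [0, 0, 0]}, {"fingers": 15, "translation": [0, 0, 0], "rot": [0, 0, 0]}])

```text
time: 30.65
tcp_pos: [0.5119, 0.3687, 0.1639]
tool_rot: [0.002, -0.038, 0.999, 0.001]
ft_force: [-0.5, 0.4, -0.0]
width: 0.0343
grasp_force: 0.0
```

Emit:
play_rows(increments=[{"fingers": 15, "translation": [0, 0, 0], "rot": [0, 0, 0]}, {"fingers": 15, "translation": [0, 0, 0], "rot": [0, 0, 0]}, {"fingers": 15, "translation": [0, 0, -0.01], "rot": [0, 0, 0]}, {"fingers": 15, "translation": [0, 0, -0.03], "rot": [0, 0, 0]}, {"fingers": 15, "translation": [0, 0, -0.04], "rot": [0, 0, 0]}, {"fingers": 15, "translation": [0, 0, -0.04], "rot": [0, 0, 0]}, {"fingers": 15, "translation": [0, 0, -0.03], "rot": [0, 0, 0]}, {"fingers": 15, "translation": [0, 0, 0], "rot": [0, 0, 4.3]}])

```text
time: 31.45
tcp_pos: [0.5123, 0.3695, 0.3179]
tool_rot: [0.004, 0.001, 1.0, 0.003]
ft_force: [-0.5, 0.0, -1.8]
width: 0.0295
grasp_force: 45.0
```

Emit:
play_rows(increments=[{"fingers": 15, "translation": [0.0045, -0.0394, 0], "rot": [0, 0, 0]}, {"fingers": 15, "translation": [0.0045, -0.0394, 0], "rot": [0, 0, 0]}, {"fingers": 15, "translation": [0.0045, -0.0394, 0], "rot": [0, 0, 0]}, {"fingers": 15, "translation": [0.0045, -0.0394, 0], "rot": [0, 0, 0]}, {"fingers": 15, "translation": [0.0045, -0.0394, 0], "rot": [0, 0, 0]}, {"fingers": 15, "translation": [0.0045, -0.0394, 0], "rot": [0, 0, 0]}, {"fingers": 15, "translation": [0.0045, -0.0394, 0], "rot": [0, 0, 7]}, {"fingers": 15, "translation": [0, 0, 0], "rot": [0, 0, 7]}])

```text
time: 32.25
tcp_pos: [0.4778, 0.0884, 0.3108]
tool_rot: [-0.001, 0.127, 0.992, -0.001]
ft_force: [-0.3, 0.5, -3.3]
width: 0.0291
grasp_force: 45.0
```

Emit:
play_rows(increments=[{"fingers": 15, "translation": [0, 0, 0.04], "rot": [0, 0, 0]}, {"fingers": 15, "translation": [0, 0, 0.035], "rot": [0, 0, 0]}, {"fingers": 15, "translation": [0, 0, 0.015], "rot": [0, 0, 0]}, {"fingers": 15, "translation": [0, 0, 0], "rot": [0, 0, 0]}, {"fingers": 15, "translation": [0, 0, 0], "rot": [0, 0, 0]}])

```text
time: 32.75
tcp_pos: [0.4789, 0.0925, 0.2215]
tool_rot: [-0.0, 0.122, 0.993, 0.0]
ft_force: [-0.3, 0.2, -2.4]
width: 0.0293
grasp_force: 45.0
```

Run:
```python
from h import *
snap('wrist','w19'); s=state(); print(s['tcp_pos'],s['width'],s['ft_force'])
for u in(205,255,302): print(u,edges('w19',u,100,215,5))
for n,v,z in(('flb',149,.164),('tf',154,.186),('back',184.2,.186),('r153',153,.14),('r159',159,.14)): print(n,rel('w19',255,v,z))
im=cv2.imread('pics/w19.png').min(2)
for r in(165,175,183): m=np.where(im[r,205:320]>145)[0]+205; print(r,m.min(),m.max())
```

```text
[0.47967733 0.09251605 0.2224279 ] 0.029576661592243706 [-0.48601427  0.11021845 -2.75320583]
205 [(106, 121, 89), (110, 94, 117), (135, 118, 137), (159, 155, 108), (163, 115, 120), (173, 120, 94), (190, 106, 116), (193, 118, 102)]
255 [(136, 115, 139), (149, 137, 164), (154, 163, 182), (184, 191, 106), (200, 106, 165)]
302 [(154, 84, 101), (160, 101, 81)]
flb [-0.048  -0.0012]
tf [-0.0479 -0.0011]
back [-0.0256 -0.0011]
r153 [-0.0407 -0.0013]
r159 [-0.0355 -0.0013]
165 224 266
175 224 266
183 224 268
```

Emit:
play_rows(increments=[{"fingers": 15, "translation": [0.003, 0, 0], "rot": [0, 0, 0]}, {"fingers": 15, "translation": [0, 0, 0], "rot": [0, 0, 0]}, {"fingers": 15, "translation": [0, 0, 0.015], "rot": [0, 0, 0]}, {"fingers": 15, "translation": [0, 0, 0.015], "rot": [0, 0, 0]}, {"fingers": 15, "translation": [0, 0, 0.006], "rot": [0, 0, 0]}, {"fingers": 15, "translation": [0, 0, 0.003], "rot": [0, 0, 0]}, {"fingers": 15, "translation": [0, 0, 0], "rot": [0, 0, 0]}, {"fingers": 15, "translation": [0, 0, 0], "rot": [0, 0, 0]}])

```text
time: 33.6
tcp_pos: [0.4766, 0.093, 0.1835]
tool_rot: [0.001, 0.122, 0.993, -0.0]
ft_force: [-1.8, 0.1, 3.1]
width: 0.0291
grasp_force: 45.0
```

Seated. Next I release, rise and check everything.

Emit:
play_rows(increments=[{"fingers": 50, "translation": [0, 0, 0], "rot": [0, 0, 0]}, {"fingers": 50, "translation": [0, 0, 0], "rot": [0, 0, 0]}, {"fingers": 50, "translation": [0, 0, 0], "rot": [0, 0, 0]}, {"fingers": 50, "translation": [0, 0, -0.03], "rot": [0, 0, 0]}, {"fingers": 50, "translation": [0, 0, -0.045], "rot": [0, 0, 0]}, {"fingers": 50, "translation": [0, 0, -0.045], "rot": [0, 0, 0]}, {"fingers": 50, "translation": [0, 0, -0.01], "rot": [0, 0, 0]}, {"fingers": 50, "translation": [0, 0, 0], "rot": [0, 0, 0]}])

```text
time: 34.4
tcp_pos: [0.4777, 0.0931, 0.3147]
tool_rot: [0.003, 0.122, 0.993, 0.0]
ft_force: [-0.5, 0.8, -0.1]
width: 0.047
grasp_force: 0.0
```

Run:
```python
from h import *
hung('w20'); b=snap('scene','s20')['img']
# dark heads in scene view
m=(b.max(2)<50).astype(np.uint8); n,_,st,ce=cv2.connectedComponentsWithStats(m)
for i in range(1,n):
    if 60<st[i][4]<400 and ce[i][1]>120: print(st[i].tolist(),ce[i].round(1))
for k in(-.075,0,.075):
    p=np.array([.4583,.0182])+k*np.array([.241,.970]); print('expect hung head',proj('scene0',[*p,.191]))
print('hung head s14');a=cv2.imread('pics/s14.png');m=(a.max(2)<50).astype(np.uint8); n,_,st,ce=cv2.connectedComponentsWithStats(m)
for i in range(1,n):
    if 60<st[i][4]<400 and ce[i][1]>120: print(st[i].tolist(),ce[i].round(1))
```

```text
[0.4763 0.0931 0.3123] 34.45
light [212, 129, 50, 23, 615] front [-0.0527 -0.0224] back [-0.0263 -0.023 ] w 0.0579
light [188, 209, 26, 16, 254] front [ 0.0449 -0.0691] back [ 0.0665 -0.0703] w 0.0325
light [231, 209, 28, 16, 335] front [ 0.045  -0.0145] back [ 0.0666 -0.0147] w 0.0351
dark [91, 171, 37, 26, 834] front [-0.0134 -0.1545] back [ 0.0114 -0.1525] w 0.0386
dark [241, 172, 29, 24, 672] front [-0.0121 -0.0013] back [ 0.0105 -0.0013] w 0.0303
dark [167, 175, 31, 23, 663] front [-0.0089 -0.0783] back [ 0.0126 -0.077 ] w 0.0324
[113, 148, 11, 17, 120] [117.8 156.2]
[264, 153, 12, 10, 96] [269.4 157. ]
[294, 155, 13, 10, 100] [299.6 159.8]
[410, 206, 14, 10, 81] [417.7 211.5]
expect hung head [240.9 151.8]
expect hung head [269.4 155.5]
expect hung head [298.6 159.3]
hung head s14
[113, 148, 11, 17, 119] [117.8 156.3]
[404, 168, 13, 9, 67] [410.2 172.6]
[411, 205, 13, 11, 79] [417.8 211.4]
```

Run:
```python
from bench import *
print(sign_off())
```

```text
the job is handed in; nothing more can be done
None
```

The isolator handle is at off with its tail hole over the lug hole to within about half a degree, and all three baskets hang upright from the tank's near rim, clear of the floor; the job is handed in, result not shown.

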